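# Clear the reference blocks off the stage and load the specimen

## Robot

A 6-joint arm with a two-finger parallel gripper is mounted at the origin on the work surface. World frame = base frame: x ahead of the robot, y to its left, z up, the work surface at z = 0. Lengths are in m, angles in rad, forces in N, time in s.
With the tool pointing down it reaches from about 0.325 to 0.875 m from the base axis. Payload 4.4 kg.
Tool frame: the origin (TCP) lies midway between the tips of the shut fingers; the grasp point (between the pads) lies 19 mm behind it; z points along the fingers, y is the direction in which the jaws open and shut (so a half turn about z gives the same grasp; the last joint's range is limited). The gripper opens to 85 mm and grips with 20 to 120 N. Pads are 22 mm wide; open, the fingers measure 114 mm over their backs; the gripper's body (76 mm by 85 mm) begins 54 mm behind the grasp point. The pads swing forward as they close: fully open they stand 13 mm farther back than shut.
Start: joints at [-1.433, 0.207, 1.542, -0, 1.393, -0.15], TCP at [0.163, -0.551, 0.2] pointing down, gripper open.
Joint ranges: [-2.73, 2.73], [-0.86, 2.22], [0.23, 2.46], [-1.11, 4.25], [0.08, 2.63], [-2.82, 2.82]. Speed limits (rad/s): [2.79, 2.79, 3.14, 3.14, 3.14, 3.14].

## Interface

Orientations are given as a rotation vector (axis times angle).
In Python, from rig import telemetry, optics, ticket gives the robot as it stands.
- The arm moves only by the tool carry_out, never from a script. Its argument "increments" is a list of rows, each a list of 3 entries, a list of its own where there are three numbers: the closure, from -1 (fully open) to 1 (shut), then the shift along the world's x, y, z in m, then the turn, a rotation vector about the world's x, y, z in rad. A call has 1 to 5 rows; each row shifts and turns the commanded pose from where the row before left it; what a row does not reach is not made up. A row lasts 1/8 s, in which the tool goes at most 62.5 mm and 10.7 degrees, less where a joint would pass 70% of its speed; a pose out of reach is approached as far as the arm can. A call is refused whole if a number of a shift passes 0.0625 or a number of a turn 0.188, either way. A call with a gripper value outside its range is refused whole. The fingers move at their own pace and stop on an object; "squeeze" is the grip in N (left out, the last holds). Time passes only in rows, so rows that do not move let the fingers close. It gives the time, the measured TCP pose, the force and the opening at its end, in the units of the state.
- telemetry.observe(): the state, without advancing time (a new reading comes with each control period).
- optics.read_camera(name): name is "scene" or "top" or "wrist"; returns the picture (420x560x3 uint8, blue, green, red); there is no depth.
- optics.calibration(name): a dict with "fovy" (degrees; the focal length in pixels is half the picture's height over the tangent of half this angle, whatever the lens; pixels are square), "cx", "cy" (the principal point, pixels), "eye" and "orientation" of the camera in the world; the wrist camera has in their place "hand_eye" (4x4, takes a point from camera to tool coordinates, whose origin is the TCP and whose axes are the flange's). Camera axes: x right, y up, looking along -z (the intrinsics and any distortion apply to the point x, -y, -z); pixel columns grow to the right and rows downward; lengths in m; the calibration is good to about 2 mm. A picture is of the moment at which its call begins: read the wrist's pose just before it. calibration takes no time and is no camera call.
- ticket.close_job(): hands the job in, once; it reports no verdict.
The state is a dict: "t": time; "joint_positions": joint angles; "qvel": joint speeds; "joint_torque": joint torques, N m; "ee_pos": TCP position; "ee_rot": TCP orientation; "wrist_force": force on the tool from outside, world axes, zero at the start; "ft_torque": the same for the moment, N m; "opening": opening from 0.0 (shut) to 1.0 (fully open).
Only numpy, scipy, OpenCV 4.12 (cv2) and the standard library are available. Lean on these libraries where they do the work, as an engineer would, in place of code of your own. Each camera call takes 0.05 s, during which the arm holds its last target.

## Task

The hardness check is over: take the stack of reference blocks off the black specimen stage from the top down and lay each one flat inside its own nest, first the small copper one in the red-lined nest, then the brass one in the yellow-lined nest, then the steel one in the blue-lined nest. Then stand the red specimen upright on the cleared stage, centred on its crossed white lines. Set everything down without dropping it, and leave the green and black specimens where they stand.

Things in the scene. Friction and masses are not known exactly. Their poses are not given: they have to be found in the camera images.
- copper_block: Loose; sizes in mm. Origin: centre of its underside, z up. Small solid red-brown copper disc, diameter 28, height 16, about 0.09 kg. Top of the stack: it starts lying on the brass block, off its centre by up to 4 mm.
- brass_block: Loose; sizes in mm. Origin: centre of its underside, z up. Solid yellow brass disc, diameter 44, height 16, about 0.2 kg. Middle of the stack: it starts lying on the steel block, off its centre by up to 4 mm.
- steel_block: Loose; sizes in mm. Origin: centre of its underside, z up. Solid bright steel slab, 76 along its x, 50 along its y, height 16, about 0.47 kg. Bottom of the stack: it starts lying on the stage, off its centre by up to 8 mm and turned by up to 0.4 rad from the stage's axes.
- red_specimen: Loose; sizes in mm. Origin: centre of its underside, z up. Red resin puck with a small polished rectangle of steel in its top face, diameter 40, height 22, about 0.06 kg. Starts standing on the table in a row with the green and the black one (any order), centres at least 75 mm apart.
- green_specimen: Loose; sizes in mm. Origin: centre of its underside, z up. Green resin puck with a round bright spot in its top face, diameter 40, height 22, about 0.06 kg. Not to be moved.
- black_specimen: Loose; sizes in mm. Origin: centre of its underside, z up. Black resin puck with a narrow brass strip in its top face, diameter 40, height 22, about 0.06 kg. Not to be moved.
- stage: Fixed; sizes in mm. Black square specimen stage on the table. Origin: centre of its underside, z up. Its flat top is 130 x 130 and 45 above the table, its foot 150 x 150 x 14; two thin white lines across the top cross at its centre; small metal screws stick out below top height to 100 from the centre towards -y and +x. Nothing in or around the working area stands higher than 150 above the table.
- nest_red: Fixed; sizes in mm. Small round grey dish with a red floor, outer diameter 60, inner diameter 48. Origin: centre of its underside, z up. Its floor is 6 above the table, its rim 10 above the table (4 above the floor). For the copper block.
- nest_yellow: Fixed; sizes in mm. Round grey dish with a yellow floor, outer diameter 76, inner diameter 64. Origin: centre of its underside, z up. Its floor is 6 above the table, its rim 10 above the table. For the brass block.
- nest_blue: Fixed; sizes in mm. Rectangular grey tray with a blue floor, outside 108 along its x and 82 along its y, inside 96 x 70. Origin: centre of its underside, z up. Its floor is 6 above the table, its rim 10 above the table. For the steel block, long side along long side (either way round).
Mind the look-alikes: they are no part of the job. Of the things like the brass_block, leave any that is pink; of the rest the smaller one is meant.

How it is judged:
On the way, in this order (a step that is already met when the one before it is completed fails the run):
1. the copper block lies flat inside the red-lined nest (horizontal distance between copper_block and nest_red below 0.014 m and z of copper_block in the frame of nest_red between 0.003 and 0.0085 m and angle between copper_block's own z axis and vertical below 0.12 rad), for 0.2 s.
2. the brass block lies flat inside the yellow-lined nest (horizontal distance between brass_block and nest_yellow below 0.014 m and z of brass_block in the frame of nest_yellow between 0.003 and 0.0085 m and angle between brass_block's own z axis and vertical below 0.12 rad), for 0.2 s.
3. the steel block lies flat inside the blue-lined nest (horizontal distance between steel_block and nest_blue below 0.018 m and z of steel_block in the frame of nest_blue between 0.003 and 0.0085 m and angle between steel_block's own z axis and vertical below 0.12 rad), for 0.2 s.
4. the red specimen stands upright on the stage, centred on the crossed lines (horizontal distance between red_specimen and stage below 0.015 m and z of red_specimen in the frame of stage between 0.042 and 0.048 m and angle between red_specimen's own z axis and vertical below 0.12 rad), for 0.2 s.
At the end, for the whole second after the job is handed in: Each block lies flat (within 0.12 rad) on the floor of its own nest, inside the rim (copper and brass within 14 mm of the nest's centre, steel within 18 mm); the red specimen stands upright on the stage's top within 15 mm of its centre; all at rest (all of step 1 and all of step 2 and all of step 3 and all of step 4 and linear speed of each of copper_block, brass_block, steel_block, red_specimen below 0.02 m/s); the robot touches nothing.
It fails at once if a block or the red specimen is dropped (falls freely, touching nothing, faster than 0.75 m/s, about 30 mm of fall) ((contact force between copper_block and anything else below 0.01 N and linear speed of copper_block above 0.75 m/s) or (contact force between brass_block and anything else below 0.01 N and linear speed of brass_block above 0.75 m/s) or (contact force between steel_block and anything else below 0.01 N and linear speed of steel_block above 0.75 m/s) or (contact force between red_specimen and anything else below 0.01 N and linear speed of red_specimen above 0.75 m/s)).
It fails at once if the green or the black specimen is moved by more than 20 mm (distance of any of green_specimen, black_specimen from where it was at the start of the episode above 0.02 m).
It also fails if it takes over 109 s, if anything falls off the work surface, if the arm or the gripper's body presses on something with over 40 N, if the wrist force passes 120 N, or if a joint passes its speed limit or range.

## Working session

There is one attempt and no reset: what is moved stays moved. The work goes in short steps, Python scripts to look and compute and a tool call to move; the robot and the scene stay as the last step left them, time stands still between calls to the robot, and variables do not carry over. Pictures are saved under pics/ and viewed, and the job is handed in when it is done.

Besides the shell and the picture viewer there is one more tool, called after "Emit:" as name([rows], argument=value, ...), one row to a line, values as JSON. carry_out: Moves the arm, as the interface text tells. Its arguments: {"type":"object","properties":{"increments":{"type":"array","items":{"type":"array"}},"squeeze":{"type":"number"}},"required":["increments"]}

```bash
ls; mkdir -p pics
python3 - <<'E'
from rig import telemetry, optics, ticket
import cv2
print(telemetry.observe())
for n in ["scene","top","wrist"]:
    print(n,optics.calibration(n))
    cv2.imwrite(f"pics/{n}0.png",optics.read_camera(n))
E
```

```text
pics
{'t': 0.0, 'joint_positions': array([-1.43351704e+00,  2.07418295e-01,  1.54296099e+00, -3.05336184e-06,
        1.39347395e+00, -1.50487035e-01]), 'qvel': array([-0.00184592,  0.001721  ,  0.00137034, -0.00018845,  0.00029404,
        0.00055414]), 'joint_torque': array([ 6.85294322e-05, -3.83034432e+01, -2.91597319e+01, -1.96563474e-04,
        1.02546604e-02, -2.56688895e-05]), 'ee_pos': array([ 0.16307325, -0.5505365 ,  0.19922346]), 'ee_rot': array([-3.10689221e+00, -4.50140945e-01, -1.87161437e-05]), 'wrist_force': array([-0.41839322, -0.43211163, -0.23546159]), 'ft_torque': array([ 0.03207796, -0.00902456, -0.00673197]), 'opening': 1.0020635534125983}
scene {'fovy': 44.69489042111708, 'cx': 279.70339350673504, 'cy': 209.58909892489146, 'eye': array([ 0.9896237 , -0.78864522,  0.83283885]), 'orientation': array([0.85122912, 0.2177532 , 0.42595571])}
top {'fovy': 54.71469034854115, 'cx': 282.13290996934546, 'cy': 205.86522237753766, 'eye': array([0.36300343, 0.00273004, 0.97618854]), 'orientation': array([ 0.16018891, -0.17822011, -1.66266921])}
wrist {'fovy': 67.27992811774789, 'cx': 280.78528815016824, 'cy': 204.7996576377816, 'hand_eye': array([[ 5.73780705e-04,  9.63816307e-01,  2.66566686e-01,
         6.68092448e-02],
       [ 9.99999727e-01, -4.28622878e-04, -6.02726585e-04,
        -8.87607064e-04],
       [-4.66661131e-04,  2.66566959e-01, -9.63816289e-01,
        -1.73842588e-01],
       [ 0.00000000e+00,  0.00000000e+00,  0.00000000e+00,
         1.00000000e+00]])}
```

View pics/scene0.png

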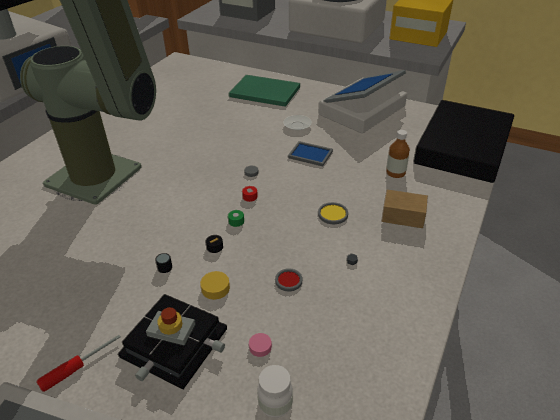

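View pics/top0.png

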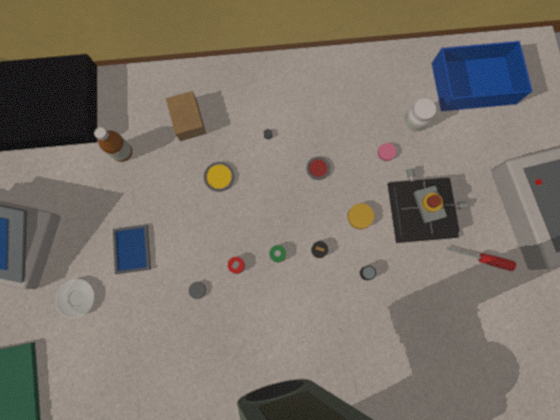

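View pics/wrist0.png

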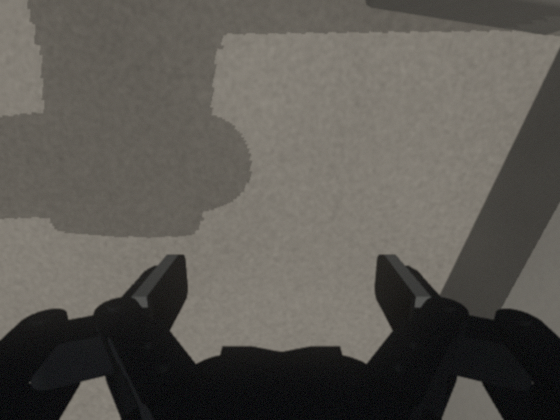

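Candidates by pixel in the top view:
- **Copper:** only the disc on the stack, (432,202).
- **Brass:** stack disc (432,204), big yellow disc (361,216), pink disc (388,151). Pink is excluded and the stack disc is the smaller of the other two.
- **Red:** puck (236,265) with a rectangle, red nest (318,168).
- **Blue:** small tray (132,249), big bin (480,75). The tray fits 108x82.
- **Yellow nest:** (219,177).

Next I'll measure them and take a close crop.

```bash
cat > h.py <<'E'
import numpy as np, cv2
from scipy.spatial.transform import Rotation as R
from rig import telemetry, optics, ticket
def cam(name, st=None):
    c=optics.calibration(name); f=210/np.tan(np.radians(c["fovy"]/2))
    if "eye" in c: return f,c["cx"],c["cy"],np.array(c["eye"]),R.from_rotvec(c["orientation"]).as_matrix()
    T=np.eye(4);T[:3,:3]=R.from_rotvec(st["ee_rot"]).as_matrix();T[:3,3]=st["ee_pos"]
    M=T@c["hand_eye"]; return f,c["cx"],c["cy"],M[:3,3],M[:3,:3]
def toplane(C,uv,z):
    f,cx,cy,e,Rm=C; uv=np.atleast_2d(np.asarray(uv,float))
    d=np.c_[(uv[:,0]-cx)/f,-(uv[:,1]-cy)/f,-np.ones(len(uv))]@Rm.T
    return e+d*((z-e[2])/d[:,2])[:,None]
def proj(C,P):
    f,cx,cy,e,Rm=C; q=(np.atleast_2d(P)-e)@Rm
    return np.c_[cx+f*q[:,0]/-q[:,2], cy-f*q[:,1]/-q[:,2]]
def blobs(img,lo,hi,amin=30):
    hsv=cv2.cvtColor(img,cv2.COLOR_BGR2HSV); m=cv2.inRange(hsv,lo,hi)
    n,l,s,c=cv2.connectedComponentsWithStats(m)
    out=[]
    for i in range(1,n):
        if s[i,4]>=amin:
            k=max(cv2.findContours((l==i).astype(np.uint8),cv2.RETR_EXTERNAL,cv2.CHAIN_APPROX_NONE)[0],key=len)
            out.append((s[i,4],c[i],k[:,0,:]))
    return sorted(out,key=lambda b:-b[0])
def circ(C,k,z):
    P=toplane(C,k,z)[:,:2].astype(np.float32)
    (x,y),r=cv2.minEnclosingCircle(P); h=P[cv2.convexHull(P,returnPoints=False)[:,0]]
    A=np.c_[2*h,np.ones(len(h))];s=np.linalg.lstsq(A,(h**2).sum(1),rcond=None)[0]
    return s[:2].round(4), round(2*float(np.sqrt(s[2]+s[0]**2+s[1]**2)),4)
E
python3 - <<'E'
from h import *
C=cam("top"); S=cam("scene")
t=cv2.imread("pics/top0.png"); s=cv2.imread("pics/scene0.png")
rng={"yellow":((18,120,80),(35,255,255)),"red":((0,130,60),(6,255,255)),"red2":((172,130,60),(180,255,255)),"blue":((100,120,40),(125,255,255)),"green":((50,120,40),(85,255,255)),"black":((0,0,0),(180,255,45))}
for nm,img,K in(("top",t,C),("scene",s,S)):
  for k,(lo,hi) in rng.items():
    for a,c,ct in blobs(img,lo,hi)[:9]:
        print(nm,k,a,c.round(1),"z6",circ(K,ct,.006),"z22",circ(K,ct,.022)[0])
b=cv2.resize(t[140:280,340:520],None,fx=4,fy=4,interpolation=cv2.INTER_CUBIC)
b2=cv2.resize(s[280:400,90:290],None,fx=4,fy=4,interpolation=cv2.INTER_CUBIC)
cv2.imwrite("pics/c1.png",b);cv2.imwrite("pics/c2.png",b2)
E
```

```text
top yellow 7820 [139.2  23. ] z6 (array([1.3835, 0.1858]), 1.0655) z22 [1.3265 0.1874]
top yellow 2335 [475.5  12. ] z6 (array([ 1.2043, -0.5914]), 0.5197) z22 [ 1.2107 -0.5861]
top yellow 516 [360.5 215.7] z6 (array([ 0.5285, -0.206 ]), 0.062) z22 [ 0.5257 -0.2029]
top yellow 492 [218.4 176.1] z6 (array([0.6629, 0.1312]), 0.0624) z22 [0.6579 0.129 ]
top yellow 161 [430.3 203.1] z6 (array([ 0.5455, -0.3853]), 0.0485) z22 [ 0.542 -0.379]
top yellow 46 [249.   36.7] z6 (array([1.0447, 0.0233]), 0.039) z22 [1.0335 0.0229]
top yellow 41 [374.6  22.8] z6 (array([ 1.0508, -0.3192]), 0.0361) z22 [ 1.0395 -0.3139]
top yellow 36 [184.1  33.2] z6 (array([1.0793, 0.1947]), 0.0461) z22 [1.0676 0.1918]
top yellow 35 [222.1  14.5] z6 (array([1.1182, 0.0897]), 0.0281) z22 [1.1057 0.0883]
top red 298 [497.1 261.6] z6 (array([ 0.38  , -0.5113]), 0.0714) z22 [ 0.3867 -0.5049]
top red 221 [317.9 167.6] z6 (array([ 0.6598, -0.1172]), 0.0419) z22 [ 0.655  -0.1153]
top red 171 [235.7 264.7] z6 (array([0.4407, 0.1048]), 0.0377) z22 [0.4392 0.1032]
top red 80 [433.4 201. ] z6 (array([ 0.5476, -0.3893]), 0.0
[... 2508 characters left out ...]
.9] z6 (array([ 0.5247, -0.3519]), 0.1994) z22 [ 0.5342 -0.3603]
scene black 3072 [ 85.2 146.8] z6 (array([-0.1931,  0.0544]), 0.4523) z22 [-0.1672  0.0419]
scene black 1804 [119.9  35.3] z6 (array([-0.8604,  0.6266]), 1.0319) z22 [-0.7465  0.6596]
scene black 1118 [40.3 57.4] z6 (array([-0.717 ,  0.4688]), 0.3591) z22 [-0.6862  0.447 ]
scene black 775 [142.3  93.4] z6 (array([-0.1602,  0.4675]), 0.2551) z22 [-0.1249  0.4459]
scene black 264 [264.4   7.2] z6 (array([-0.2237,  1.3674]), 0.1989) z22 [-0.2081  1.3245]
scene black 227 [214.1 243.9] z6 (array([ 0.4546, -0.091 ]), 0.0519) z22 [ 0.464  -0.1054]
scene black 183 [10.6  3.2] z6 (array([-1.3777,  0.9331]), 0.1694) z22 [-1.3301  0.9024]
```

View pics/c1.png

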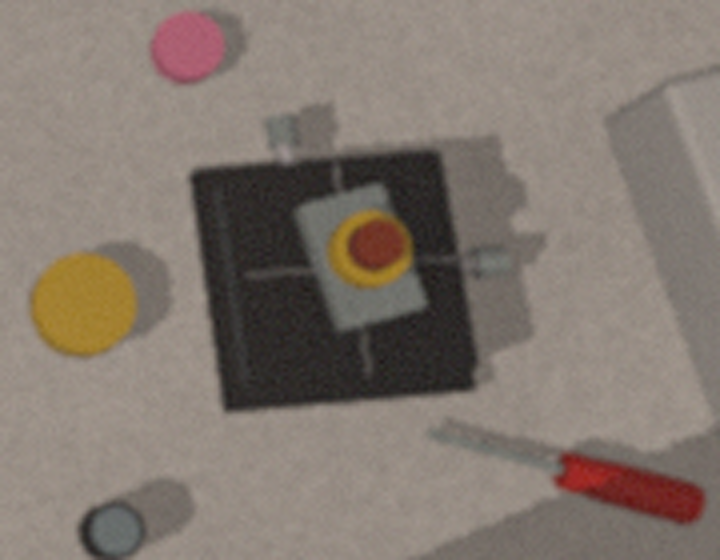

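View pics/c2.png

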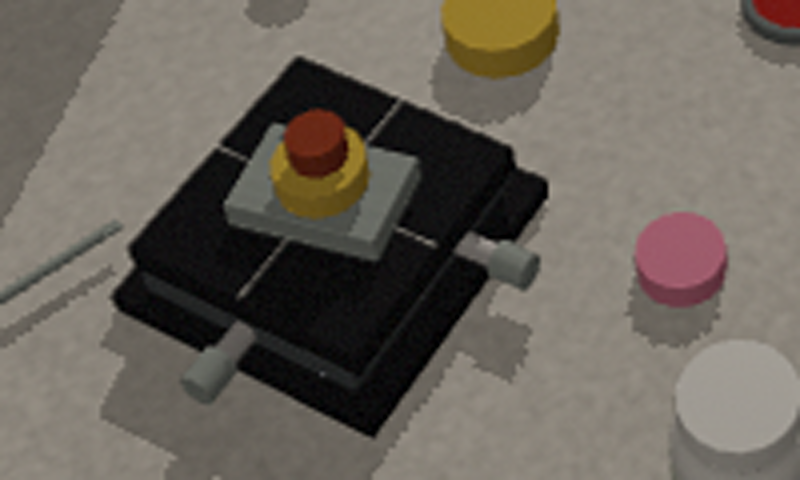

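The crops confirm the stack: copper on the small brass disc, on the steel slab, on the crossed-line stage. Now the exact poses, each block at its own top height, using both views.

Run:
```python
from h import *
C=cam("top"); S=cam("scene")
t=cv2.imread("pics/top0.png"); s=cv2.imread("pics/scene0.png")
def pick(img,lo,hi,uv,amin=15):
    return min(blobs(img,lo,hi,amin),key=lambda b:np.hypot(*(b[1]-uv)))
c=pick(t,(0,110,40),(9,255,255),(433,201)); print("copper",c[0],circ(C,c[2],.093))
b=pick(t,(10,110,60),(35,255,255),(430,203)); print("brass",b[0],circ(C,b[2],.077))
r=pick(t,(0,110,60),(9,255,255),(236,265)); print("redspec",r[0],circ(C,r[2],.022))
# steel mask: grey, in stage, not coloured; fill with union of discs
hsv=cv2.cvtColor(t,cv2.COLOR_BGR2HSV)
m=(hsv[...,2]>80).astype(np.uint8)*255
roi=np.zeros_like(m); roi[183:226,410:450]=255; m&=roi
m=cv2.morphologyEx(m,cv2.MORPH_OPEN,np.ones((5,5),np.uint8))
k=max(cv2.findContours(m,cv2.RETR_EXTERNAL,cv2.CHAIN_APPROX_NONE)[0],key=cv2.contourArea)[:,0,:]
P=toplane(C,k,.061)[:,:2].astype(np.float32); rr=cv2.minAreaRect(P); print("steel",rr)
# blue nest
for img,K,uv in((t,C,(131,249)),(s,S,(310,152))):
    q=pick(img,(100,110,40),(125,255,255),uv,100); rr=cv2.minAreaRect(toplane(K,q[2],.006)[:,:2].astype(np.float32)); print("blue",rr)
# stage
m=(hsv[...,2]<58).astype(np.uint8)*255; roi[:]=0; roi[165:250,375:465]=255; m&=roi
m=cv2.morphologyEx(m,cv2.MORPH_OPEN,np.ones((3,3),np.uint8))
m2=cv2.morphologyEx(m,cv2.MORPH_CLOSE,np.ones((9,9),np.uint8))
k=max(cv2.findContours(m2,cv2.RETR_EXTERNAL,cv2.CHAIN_APPROX_NONE)[0],key=cv2.contourArea)[:,0,:]
rr=cv2.minAreaRect(toplane(C,k,.045)[:,:2].astype(np.float32)); print("stage",rr)
# crossing from hand pixels in crop c1 (scale4, origin 340,140)
L=[(250,274),(300,270),(420,262),(470,264)];V=[(335,165),(339,188),(363,335),(369,375)]
x=np.array(L)/4+[340,140];y=np.array(V)/4+[340,140]
a=np.polyfit(x[:,0],x[:,1],1);bb=np.polyfit(y[:,1],y[:,0],1)
v=(a[0]*bb[1]+a[1])/(1-a[0]*bb[0]);u=bb[0]*v+bb[1];print("cross",u,v,toplane(C,[(u,v)],.045))
cv2.imwrite("pics/m.png",m2)
# scene view of copper/brass top
for n,uv,z in(("copper",(317,132),.093),):
    print("scene copper top ~",toplane(S,[(90+uv[0]/4,280+uv[1]/4)],z))
# scene: cross from lines
x=np.array([(222,148),(245,158),(400,230),(435,244)])/4+[90,280];y=np.array([(398,102),(370,135),(285,242),(240,297)])/4+[90,280]
a=np.polyfit(x[:,0],x[:,1],1);bb=np.polyfit(y[:,1],y[:,0],1)
v=(a[0]*bb[1]+a[1])/(1-a[0]*bb[0]);u=bb[0]*v+bb[1];print("scene cross",u,v,toplane(S,[(u,v)],.045))
```

```text
copper 109 (array([ 0.5309, -0.3544]), 0.0254)
brass 217 (array([ 0.5324, -0.3577]), 0.0468)
redspec 187 (array([0.4389, 0.1032]), 0.0382)
steel ((0.5317121744155884, -0.358543336391449), (0.0772416740655899, 0.05995459109544754), 10.171265602111816)
blue ((0.5029886960983276, 0.35186684131622314), (0.09431624412536621, 0.06735249608755112), 2.4589059352874756)
blue ((0.50146484375, 0.35343533754348755), (0.09323658794164658, 0.06450548768043518), 2.1540544033050537)
stage ((0.5229706764221191, -0.34581029415130615), (0.14721228182315826, 0.14160668849945068), 89.37960815429688)
cross 427.9626201058369 206.97751784180824 [[ 0.52678931 -0.35815903  0.045     ]]
scene copper top ~ [[ 0.53385348 -0.35578822  0.093     ]]
scene cross 170.81612136819365 328.49550933001336 [[ 0.5287835  -0.35648913  0.045     ]]
```

Emit:
carry_out([
  [-1, [0.045, 0.024, 0], [0, 0, 0]],
  [-1, [0.045, 0.024, 0], [0, 0, 0]],
  [-1, [0.045, 0.024, 0], [0, 0, 0]],
  [-1, [0.045, 0.024, 0], [0, 0, 0]],
  [-1, [0.045, 0.024, 0], [0, 0, 0]],
])

```text
t: 0.78
ee_pos: [0.3894, -0.4302, 0.2]
ee_rot: [-3.109, -0.45, 0.0]
wrist_force: [0.1, -0.9, -0.6]
opening: 0.998
```

Emit:
carry_out([
  [-1, [0.045, 0.024, 0], [0, 0, 0]],
  [-1, [0.045, 0.024, 0], [0, 0, 0]],
  [-1, [0.045, 0.024, 0], [0, 0, 0]],
  [-1, [0, 0, 0], [0, 0, 0]],
  [-1, [0, 0, 0], [0, 0, 0]],
])

```text
t: 1.4
ee_pos: [0.5227, -0.3592, 0.1998]
ee_rot: [-3.108, -0.451, 0.002]
wrist_force: [-0.3, -0.3, 0.4]
opening: 1.003
```

```bash
cat > shot.py <<'E'
from h import *; import sys
st=telemetry.observe(); im=optics.read_camera("wrist"); np.save("pics/%s.npy"%sys.argv[1],np.r_[st["ee_pos"],st["ee_rot"]])
cv2.imwrite("pics/%s.png"%sys.argv[1],im); print(st["t"],st["ee_pos"],st["ee_rot"],st["opening"])
E
python3 shot.py w1
```

```text
1.4 [ 0.52273662 -0.35915746  0.19976621] [-3.10842498e+00 -4.51365169e-01  2.07686577e-03] 1.003455855394677
```

View pics/w1.png

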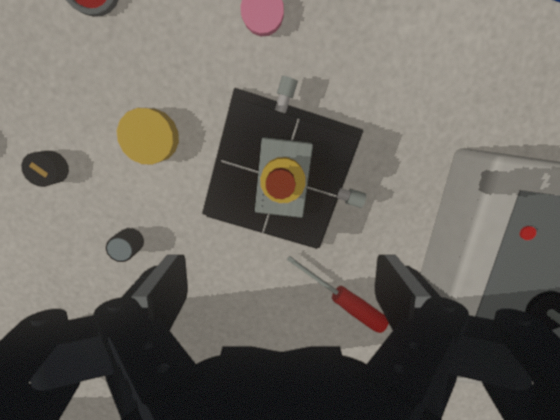

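The wrist view shows copper at (281,183), brass around it, and slab corners near (263,139), (312,143), (304,217), (256,213). The lines cross near (288,180).

```bash
cat > wst.py <<'E'
from h import *
import sys
def load(n):
    p=np.load(f"pics/{n}.npy"); return cv2.imread(f"pics/{n}.png"),cam("wrist",{"ee_pos":p[:3],"ee_rot":p[3:]})
def pick(img,lo,hi,uv,amin=60):
    return min(blobs(img,lo,hi,amin),key=lambda b:np.hypot(*(b[1]-uv)))
def lines(img,K,pts,z):
    return toplane(K,pts,z)[:,:2]
E
python3 - <<'E'
from wst import *
im,K=load("w1")
hsv=cv2.cvtColor(im,cv2.COLOR_BGR2HSV); print(hsv[183,281],hsv[165,283],hsv[205,285],hsv[150,300],hsv[200,235])
c=pick(im,(0,110,30),(9,255,255),(281,183));print("copper",c[0],c[1],circ(K,c[2],.093))
c=pick(im,(12,110,50),(35,255,255),(281,183));print("brass",c[0],circ(K,c[2],.077))
m=((hsv[...,2]>75)).astype(np.uint8)*255; roi=np.zeros_like(m);roi[130:228,248:322]=255;m&=roi
m=cv2.morphologyEx(m,cv2.MORPH_OPEN,np.ones((9,9),np.uint8))
k=max(cv2.findContours(m,cv2.RETR_EXTERNAL,cv2.CHAIN_APPROX_NONE)[0],key=cv2.contourArea)[:,0,:]
print("steel",cv2.minAreaRect(toplane(K,k,.061)[:,:2].astype(np.float32)))
big=cv2.resize(im[80:260,190:390],None,fx=4,fy=4,interpolation=cv2.INTER_CUBIC)[:,:800]
cv2.imwrite("pics/w1c.png",cv2.resize(big,(667,600)))
E
```

```text
[  8 181 117] [ 23 160 163] [ 41  16 125] [ 41  17 122] [13 38 47]
copper 649 [280.19414484 183.23420647] (array([ 0.5312, -0.3552]), 0.026)
brass 926 (array([ 0.5314, -0.3573]), 0.0431)
steel ((0.5300544500350952, -0.3577110171318054), (0.07625789940357208, 0.050146959722042084), 9.973697662353516)
```

View pics/w1c.png

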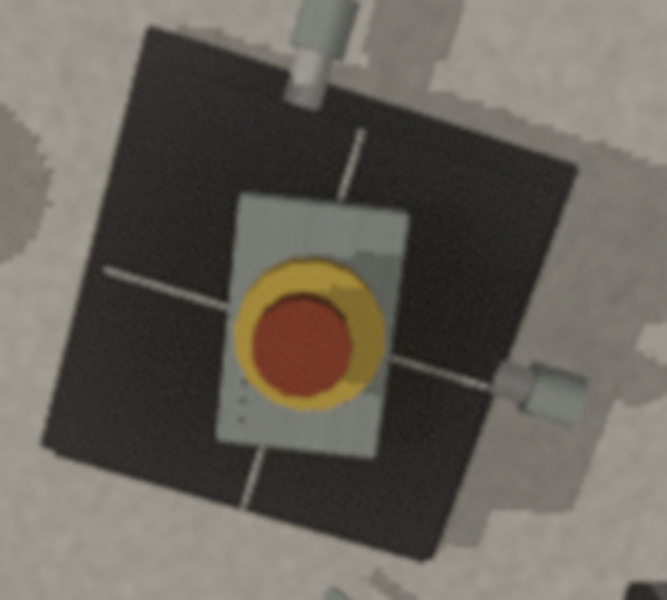

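Emit:
carry_out([
  [-1, [0.0085, 0.004, 0], [0, 0, -0.115]],
  [-1, [0, 0, -0.045], [0, 0, 0]],
  [-1, [0, 0, -0.045], [0, 0, 0]],
  [-1, [0, 0, -0.028], [0, 0, 0]],
  [-1, [0, 0, 0], [0, 0, 0]],
], squeeze=30)

```text
t: 2.08
ee_pos: [0.5283, -0.3545, 0.0791]
ee_rot: [-3.125, -0.267, 0.008]
wrist_force: [0.8, 0.3, 0.5]
opening: 1.0
```

```bash
python3 shot.py w2
```

```text
2.075 [ 0.52828396 -0.35454116  0.0791471 ] [-3.12506075 -0.26719853  0.00809761] 0.999915733035901
```

View pics/w2.png

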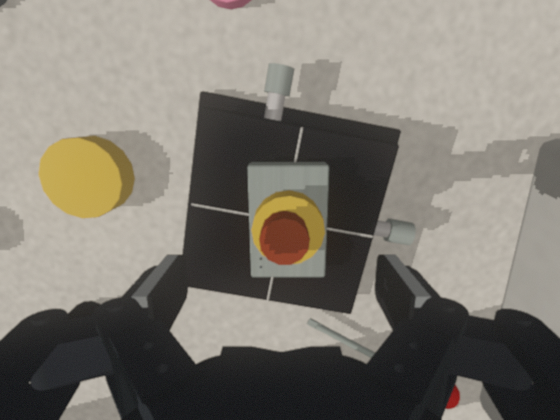

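```bash
python3 shot.py w3
python3 - <<'E'
from wst import *
im,K=load("w3")
c=pick(im,(0,110,30),(9,255,255),(281,240));print("copper",c[0],c[1],circ(K,c[2],.093))
p=np.load("pics/w3.npy");print(proj(K,p[None,:3]))
E
```

```text
2.125 [ 0.53004288 -0.35574284  0.08158928] [-3.12841512e+00 -2.67930680e-01  2.91442172e-03] 0.9990700985307244
copper 1905 [281.26141732 239.32965879] (array([ 0.5319, -0.3551]), 0.0282)
[[281.92933414 235.39368094]]
```

Copper reads 28.2 mm across and lies within 1–2 mm of the TCP, so I'll close on it.

Emit:
carry_out([
  [0, [0.001, 0.0005, 0.0005], [0, 0, 0]],
  [0.3, [0, 0, 0], [0, 0, 0]],
  [0.6, [0, 0, 0], [0, 0, 0]],
  [1, [0, 0, 0], [0, 0, 0]],
  [1, [0, 0, 0], [0, 0, 0]],
], squeeze=30)

```text
t: 2.8
ee_pos: [0.5327, -0.3548, 0.0828]
ee_rot: [-3.13, -0.271, 0.0]
wrist_force: [-0.0, -0.3, -0.6]
opening: 0.003
```

Emit:
carry_out([
  [1, [0, 0, 0], [0, 0, 0]],
  [1, [0, 0, 0], [0, 0, 0]],
  [1, [0, 0, 0], [0, 0, 0]],
])

```text
t: 3.18
ee_pos: [0.5327, -0.3548, 0.0828]
ee_rot: [-3.13, -0.271, 0.0]
wrist_force: [0.3, 0.1, 0.6]
opening: -0.002
```

```bash
python3 shot.py w4
```

```text
3.175 [ 0.53268196 -0.35482811  0.0828229 ] [-3.12977254e+00 -2.71076199e-01  1.14769835e-04] -0.001747371740642736
```

View pics/w4.png

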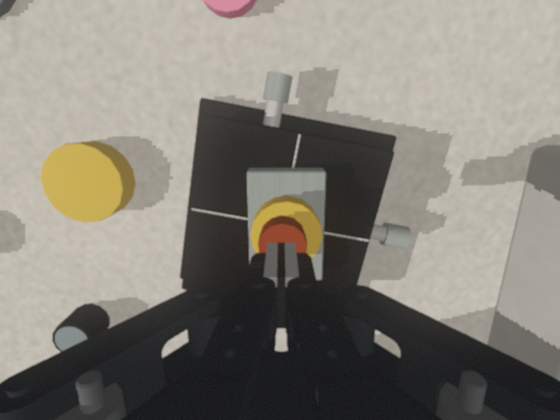

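The gripper shut completely, so it closed above the copper without touching it. I'll check where the tips really are.

Run:
```python
from wst import *
im,K=load("w4"); p=np.load("pics/w4.npy");Rm=R.from_rotvec(p[3:]).as_matrix()
for x in(.011,0,-.011):
  for z in(0,-.005,-.01,-.015,-.02,-.03):
    print(x,z,[proj(K,p[:3]+Rm@np.array([x,y,z]))[0].round(0).tolist() for y in(-.007,.007)])
c=pick(im,(0,110,30),(9,255,255),(281,235));print(c[0],c[1],toplane(K,c[2],.093)[:,:2].max(0),toplane(K,c[2],.093)[:,:2].min(0))
cv2.imwrite("pics/w4c.png",cv2.resize(im[180:330,200:370],None,fx=4,fy=4,interpolation=cv2.INTER_CUBIC))
s=optics.read_camera("scene");cv2.imwrite("pics/s4c.png",cv2.resize(s[230:400,90:290],None,fx=3.5,fy=3.5,interpolation=cv2.INTER_CUBIC))
```

```text
0.011 0 [[270.0, 218.0], [294.0, 218.0]]
0.011 -0.005 [[270.0, 220.0], [294.0, 220.0]]
0.011 -0.01 [[269.0, 223.0], [295.0, 223.0]]
0.011 -0.015 [[269.0, 226.0], [295.0, 226.0]]
0.011 -0.02 [[269.0, 229.0], [296.0, 229.0]]
0.011 -0.03 [[268.0, 236.0], [297.0, 236.0]]
0 0 [[270.0, 235.0], [294.0, 235.0]]
0 -0.005 [[270.0, 239.0], [294.0, 239.0]]
0 -0.01 [[269.0, 242.0], [295.0, 242.0]]
0 -0.015 [[269.0, 245.0], [295.0, 245.0]]
0 -0.02 [[269.0, 249.0], [295.0, 249.0]]
0 -0.03 [[268.0, 257.0], [296.0, 257.0]]
-0.011 0 [[270.0, 253.0], [294.0, 253.0]]
-0.011 -0.005 [[270.0, 256.0], [294.0, 256.0]]
-0.011 -0.01 [[270.0, 260.0], [294.0, 260.0]]
-0.011 -0.015 [[269.0, 264.0], [295.0, 264.0]]
-0.011 -0.02 [[269.0, 268.0], [295.0, 268.0]]
-0.011 -0.03 [[268.0, 277.0], [296.0, 277.0]]
1101 [282.55404178 234.28610354] [ 0.54712765 -0.34222956] [ 0.52401431 -0.3682405 ]
```

View pics/w4c.png

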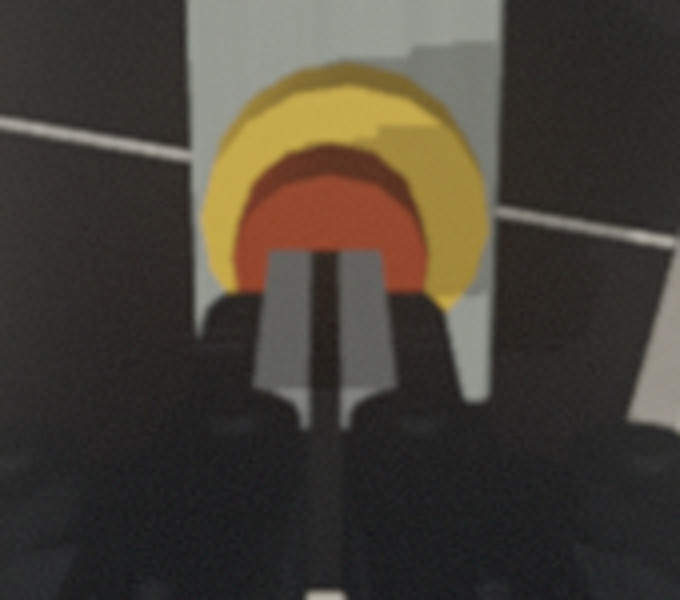

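View pics/s4c.png

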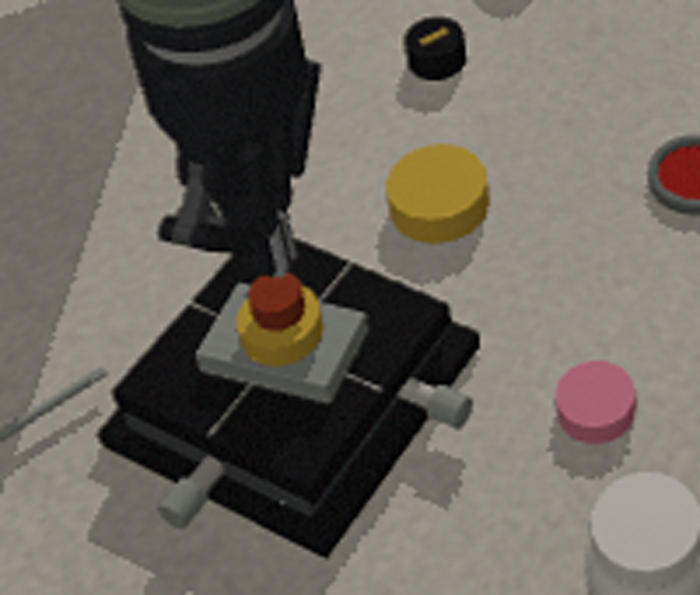

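```bash
cat >> h.py <<'E'
def ray(C,uv):
    f,cx,cy,e,Rm=C; d=Rm@np.array([(uv[0]-cx)/f,-(uv[1]-cy)/f,-1.]); return e,d/np.linalg.norm(d)
def tri(*cu):
    A=np.zeros((3,3));b=np.zeros(3)
    for C,uv in cu:
        e,d=ray(C,uv);M=np.eye(3)-np.outer(d,d);A+=M;b+=M@e
    X=np.linalg.solve(A,b); return X,[(proj(C,X)[0]-uv).round(1) for C,uv in cu]
E
python3 - <<'E'
from wst import *
im,K=load("w4"); S=cam("scene");p=np.load("pics/w4.npy")
print("TCP in scene",proj(S,p[None,:3]))
for a in((281,243),): 
  for b in((170.9,308.6),(171.5,306)):
    X,e=tri((K,np.array(a)),(S,np.array(b)));print(X,e,"tool:",R.from_rotvec(p[3:]).as_matrix().T@(X-p[:3]))
T=cam("top");t=optics.read_camera("top");print("TCP top",proj(T,p[None,:3]))
cv2.imwrite("pics/t4c.png",cv2.resize(t[150:270,360:520],None,fx=5,fy=5,interpolation=cv2.INTER_CUBIC))
E
```

```text
TCP in scene [[169.90616017 315.91907022]]
[ 0.53740886 -0.35335532  0.10500884] [array([-0.1, -1. ]), array([-0.3, -0.1])] tool: [ 0.00490831 -0.00064055 -0.02218618]
[ 0.5403354  -0.35288161  0.11315416] [array([-0. , -0.4]), array([-0.1, -0. ])] tool: [ 0.0078722  -0.00060492 -0.03033169]
TCP top [[431.94700405 201.08745181]]
```

View pics/t4c.png

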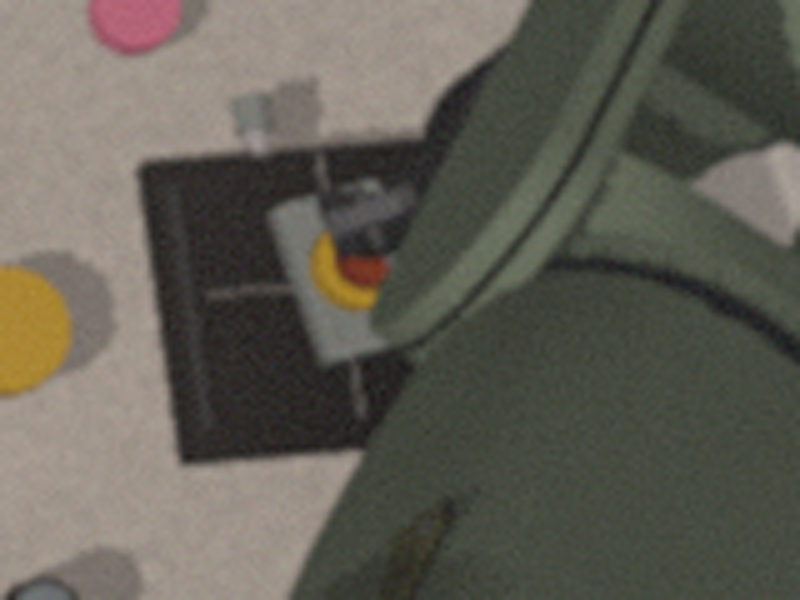

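Two rays on the shut tips meet at z ≈ 0.105–0.113. The physical tips therefore sit about 22–30 mm behind the reported TCP, and closed above the copper. I'll reopen, go 20 mm lower and look from the side.

Emit:
carry_out([
  [-1, [0, 0, 0], [0, 0, 0]],
  [-1, [0, 0, 0], [0, 0, 0]],
  [-1, [0, 0, 0], [0, 0, 0]],
  [-1, [0, 0, 0], [0, 0, 0]],
  [-1, [0, 0, 0], [0, 0, 0]],
])

```text
t: 3.95
ee_pos: [0.5327, -0.3549, 0.0829]
ee_rot: [3.13, 0.271, 0.0]
wrist_force: [1.0, 0.2, 0.4]
opening: 0.999
```

Emit:
carry_out([
  [-1, [-0.0008, -0.0003, -0.01], [0, 0, 0]],
  [-1, [0, 0, -0.01], [0, 0, 0]],
  [-1, [0, 0, 0], [0, 0, 0]],
])

```text
t: 4.32
ee_pos: [0.5306, -0.3541, 0.0608]
ee_rot: [-3.127, -0.271, 0.004]
wrist_force: [0.9, 0.3, -0.8]
opening: 0.999
```

```bash
python3 shot.py w5
python3 - <<'E'
from wst import *
s=optics.read_camera("scene");cv2.imwrite("pics/s5.png",s);cv2.imwrite("pics/s5c.png",cv2.resize(s[250:390,100:260],None,fx=5,fy=4.2,interpolation=cv2.INTER_CUBIC))
E
```

```text
4.325 [ 0.53064677 -0.35409771  0.06076882] [-3.12706536 -0.27071039  0.0041382 ] 0.9992236124262982
```

View pics/w5.png

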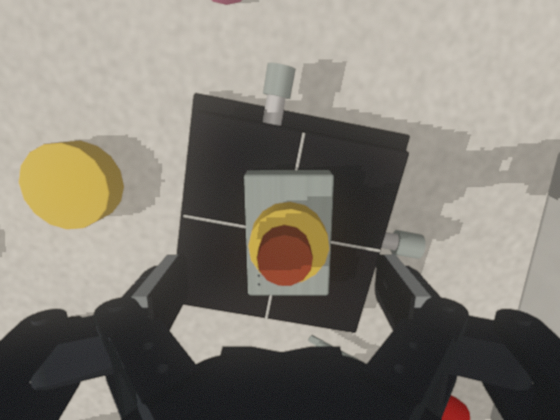

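View pics/s5c.png

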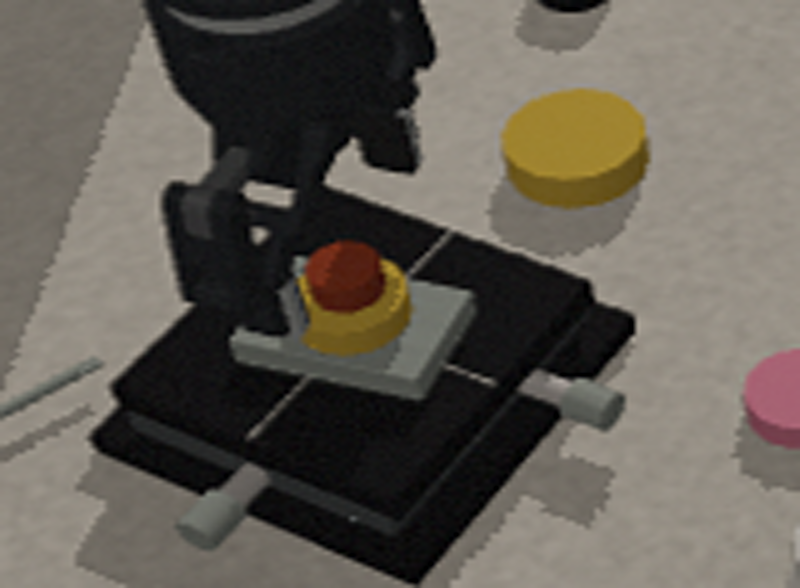

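Run:
```python
from wst import *
im,K=load("w5"); S=cam("scene");p=np.load("pics/w5.npy")
for a in((378,256),(384,257)):
  for b in((161,331),(160,328)):
    X,e=tri((K,np.array(a)),(S,np.array(b)));print(X.round(4),e,"tool:",(R.from_rotvec(p[3:]).as_matrix().T@(X-p[:3])).round(4))
cv2.imwrite("pics/w5c.png",cv2.resize(im[230:350,340:500],None,fx=5,fy=5,interpolation=cv2.INTER_CUBIC))
```

```text
[ 0.5446 -0.3972  0.0976] [array([-0.4, -4.8]), array([-1.1, -0.6])] tool: [ 0.0063  0.0447 -0.037 ]
[ 0.5447 -0.3957  0.103 ] [array([-0. , -0.5]), array([-0.1, -0.1])] tool: [ 0.0066  0.0433 -0.0424]
[ 0.5461 -0.3987  0.1005] [array([-0.5, -5.5]), array([-1.3, -0.6])] tool: [ 0.0074  0.0465 -0.0399]
[ 0.5461 -0.3972  0.1058] [array([-0.1, -1.2]), array([-0.3, -0.1])] tool: [ 0.0077  0.045  -0.0452]
```

View pics/w5c.png

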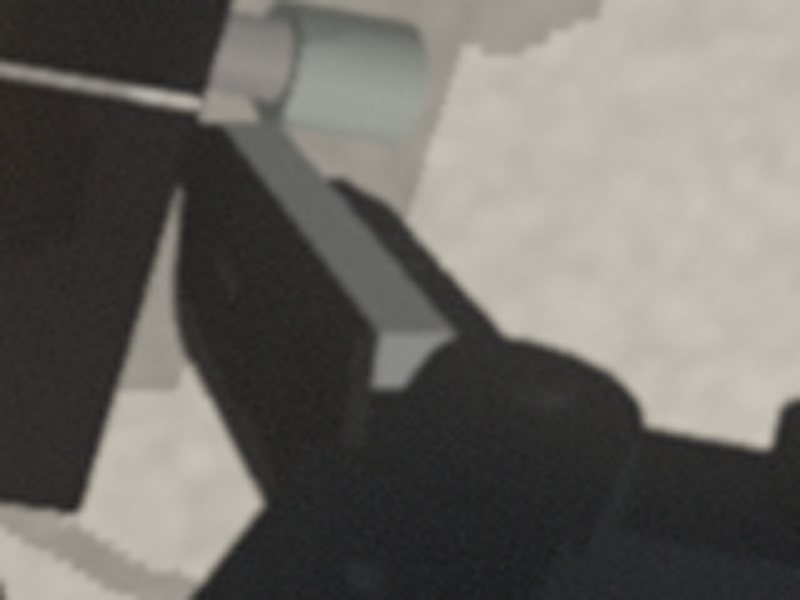

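Tips are about 25–28 mm behind the reported TCP (inner gap 89 mm, consistent). I'll lower 6 mm more, so they should sit 5–8 mm above the copper's underside, then close.

Emit:
carry_out([
  [-1, [-0.0005, -0.0007, -0.0065], [0, 0, 0]],
  [-1, [0, 0, 0], [0, 0, 0]],
  [0.2, [0, 0, 0], [0, 0, 0]],
  [1, [0, 0, 0], [0, 0, 0]],
  [1, [0, 0, 0], [0, 0, 0]],
], squeeze=30)

```text
t: 5.05
ee_pos: [0.5316, -0.3559, 0.0566]
ee_rot: [3.13, 0.271, 0.0]
wrist_force: [0.0, 0.8, 0.0]
opening: 0.378
```

Emit:
carry_out([
  [1, [0, 0, 0], [0, 0, 0]],
  [1, [0, 0, 0], [0, 0, 0]],
])

```text
t: 5.3
ee_pos: [0.5317, -0.356, 0.0568]
ee_rot: [3.129, 0.271, 0.001]
wrist_force: [-0.5, 0.0, 2.4]
opening: 0.299
```

```bash
python3 shot.py w6
python3 - <<'E'
from wst import *
s=optics.read_camera("scene");cv2.imwrite("pics/s6c.png",cv2.resize(s[250:390,100:260],None,fx=5,fy=4.2,interpolation=cv2.INTER_CUBIC))
E
```

```text
5.3 [ 0.53166394 -0.35598942  0.05681174] [3.12946493e+00 2.71136077e-01 7.87001178e-04] 0.2990613499156556
```

View pics/w6.png

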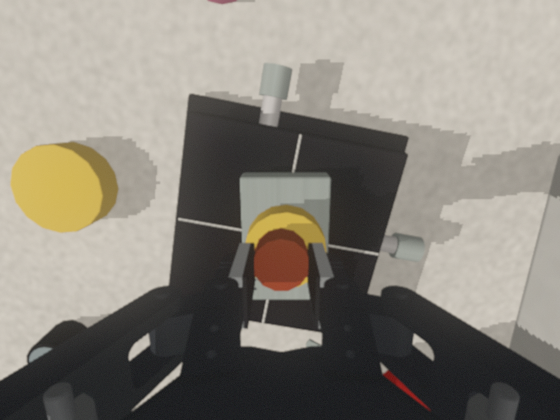

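View pics/s6c.png

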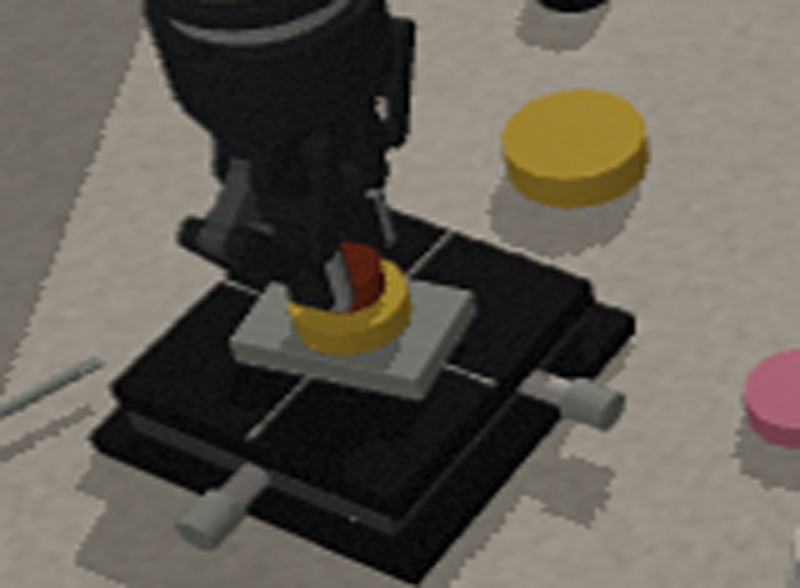

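Run:
```python
from wst import *
im,K=load("w6"); S=cam("scene");p=np.load("pics/w6.npy")
for a in((318,244),):
  for b in((169.6,323.3),(168.5,322.5),(168,324)):
    X,e=tri((K,np.array(a)),(S,np.array(b)));print(X.round(4),e,"tool:",(R.from_rotvec(p[3:]).as_matrix().T@(X-p[:3])).round(4))
cv2.imwrite("pics/w6c.png",cv2.resize(im[220:340,210:350],None,fx=5,fy=5,interpolation=cv2.INTER_CUBIC))
```

```text
[ 0.5433 -0.3714  0.0875] [array([-0.3, -2.9]), array([-0.7, -0.3])] tool: [ 0.0088  0.0172 -0.0307]
[ 0.5426 -0.3716  0.0889] [array([-0.1, -0.5]), array([-0.1, -0. ])] tool: [ 0.0081  0.0172 -0.032 ]
[ 0.5411 -0.3724  0.0847] [array([-0.1, -0.7]), array([-0.2, -0.1])] tool: [ 0.0065  0.0178 -0.0278]
```

View pics/w6c.png

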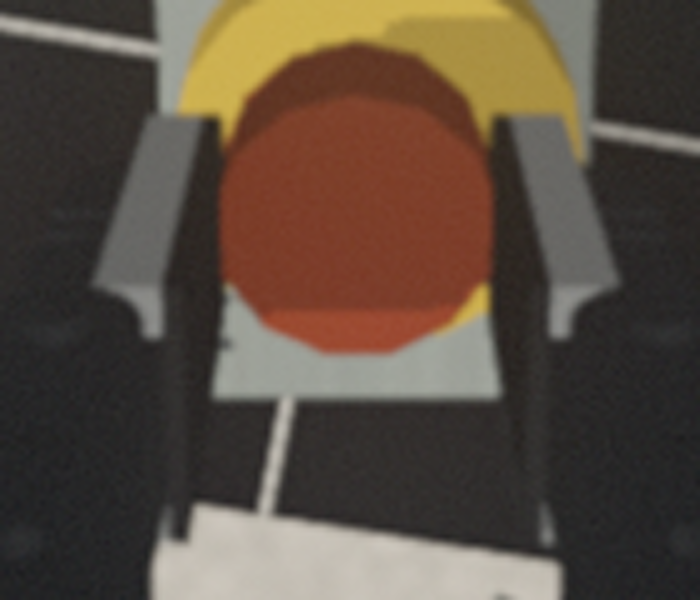

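The copper is gripped (opening 0.30), with the tips about 8–10 mm above its underside. Underside offset: block bottom = TCP z + 0.020. I'll lift and carry it to the red nest.

Emit:
carry_out([
  [1, [0, 0, 0.02], [0, 0, 0]],
  [1, [0, 0, 0.03], [0, 0, 0]],
  [1, [0.0255, 0.048, 0], [0, 0, 0]],
  [1, [0.0255, 0.048, 0], [0, 0, 0]],
  [1, [0.0255, 0.048, 0], [0, 0, 0]],
], squeeze=40)

```text
t: 6.02
ee_pos: [0.6088, -0.2108, 0.1077]
ee_rot: [3.129, 0.27, 0.002]
wrist_force: [0.3, -0.7, -0.3]
opening: 0.298
```

Emit:
carry_out([
  [1, [0.0255, 0.048, 0], [0, 0, 0]],
  [1, [0.0255, 0.0475, 0], [0, 0, 0]],
  [1, [0, 0, -0.02], [0, 0, 0]],
  [1, [0, 0, -0.02], [0, 0, 0]],
  [1, [0, 0, 0], [0, 0, 0]],
])

```text
t: 6.65
ee_pos: [0.6557, -0.1169, 0.0629]
ee_rot: [-3.128, -0.268, 0.01]
wrist_force: [-1.2, -0.6, -0.6]
opening: 0.291
```

```bash
python3 shot.py w7
python3 - <<'E'
from wst import *
im,K=load("w7")
m=cv2.inRange(cv2.cvtColor(im,cv2.COLOR_BGR2HSV),(0,110,30),(9,255,255))
s=optics.read_camera("scene");cv2.imwrite("pics/s7c.png",cv2.resize(s[200:340,200:360],None,fx=5,fy=4.2,interpolation=cv2.INTER_CUBIC))
E
```

```text
6.65 [ 0.65565225 -0.11685182  0.0629276 ] [-3.12775939 -0.26829577  0.01041422] 0.29079411171030173
```

View pics/w7.png

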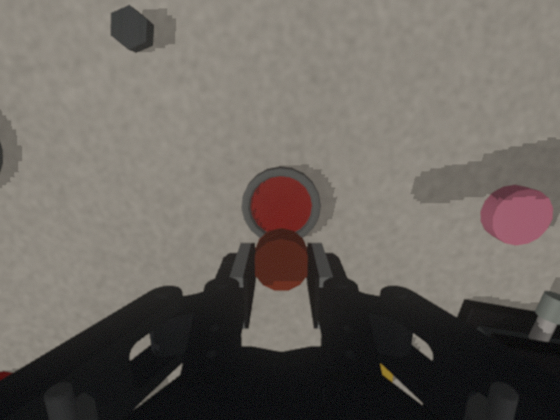

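View pics/s7c.png

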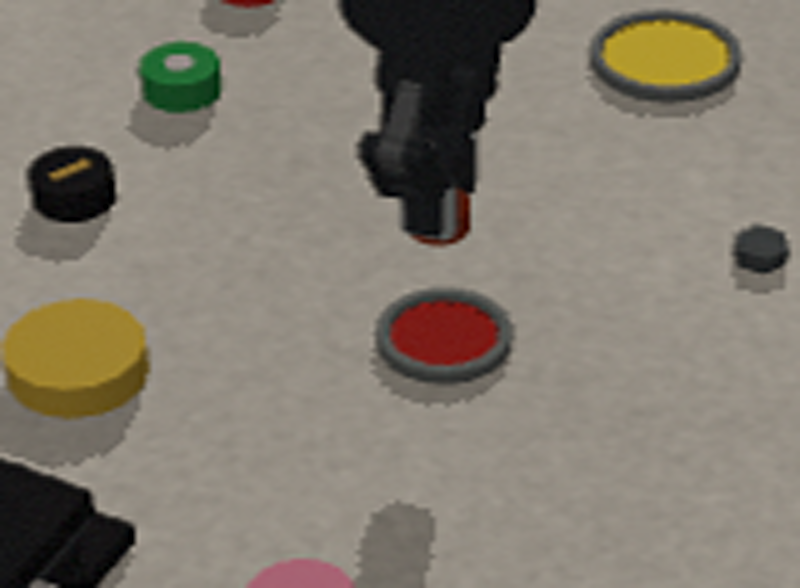

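Still held. I'll measure the nest rim from the wrist camera, plus where the copper sits in the tool frame.

```bash
python3 shot.py w8
python3 - <<'E'
from wst import *
im,K=load("w8");p=np.load("pics/w8.npy")
hsv=cv2.cvtColor(im,cv2.COLOR_BGR2HSV);print(hsv[185,281],hsv[260,281],hsv[172,281],hsv[160,281])
# rim: dark grey ring
m=((hsv[...,2]<92)&(hsv[...,1]<90)).astype(np.uint8)*255; roi=np.zeros_like(m);roi[155:226,235:328]=255;m&=roi
k=max(cv2.findContours(m,cv2.RETR_EXTERNAL,cv2.CHAIN_APPROX_NONE)[0],key=len)[:,0,:]
k=k[(k[:,1]<222)&(k[:,1]>156)&(k[:,0]>236)&(k[:,0]<326)]
P=toplane(K,k,.010)[:,:2];A=np.c_[2*P,np.ones(len(P))];s=np.linalg.lstsq(A,(P**2).sum(1),rcond=None)[0]
print("rim",s[:2],2*np.sqrt(s[2]+s[0]**2+s[1]**2),len(k))
m=cv2.inRange(hsv,(0,110,30),(9,255,255));m[228:]=0
k=np.argwhere(m)[:,::-1]; h=cv2.convexHull(k.astype(np.int32))[:,0]; h=h[h[:,1]<222]
P=toplane(K,h,.006)[:,:2];A=np.c_[2*P,np.ones(len(P))];s=np.linalg.lstsq(A,(P**2).sum(1),rcond=None)[0];print("floor",s[:2],2*np.sqrt(s[2]+s[0]**2+s[1]**2))
m=cv2.inRange(hsv,(0,110,30),(9,255,255));m[:235]=0
k=np.argwhere(m)[:,::-1]; h=cv2.convexHull(k.astype(np.int32))[:,0]; print(h.min(0),h.max(0))
print("copper", circ(K,h,p[2]+.020+.016), "tcp",p[:3])
E
```

```text
6.75 [ 0.65794852 -0.11765875  0.06571786] [-3.12968127e+00 -2.67858760e-01  2.36323810e-03] 0.2928936918022763
[  2 174 114] [  7 168  82] [30 13 79] [ 19  25 141]
rim [ 0.65961532 -0.11564439] 0.05193733446868996 249
floor [ 0.65696938 -0.11575194] 0.04614044072037998
[  0 235] [308 380]
copper (array([ 0.627 , -0.0456]), 0.1754) tcp [ 0.65794852 -0.11765875  0.06571786]
```

Nest centre ≈ (0.659, -0.116), within 1–2 mm of the copper. Lowering.

Emit:
carry_out([
  [1, [0, 0.001, -0.03], [0, 0, 0]],
  [1, [0, 0, -0.03], [0, 0, 0]],
  [1, [0, 0, -0.012], [0, 0, 0]],
  [1, [0, 0, 0], [0, 0, 0]],
])

```text
t: 7.3
ee_pos: [0.6584, -0.1157, -0.006]
ee_rot: [-3.13, -0.27, 0.002]
wrist_force: [-0.1, 0.6, 0.1]
opening: 0.294
```

Emit:
carry_out([
  [1, [0, 0, -0.0035], [0, 0, 0]],
  [1, [0, 0, 0], [0, 0, 0]],
  [1, [0, 0, -0.0015], [0, 0, 0]],
  [1, [0, 0, 0], [0, 0, 0]],
  [1, [0, 0, 0], [0, 0, 0]],
])

```text
t: 7.92
ee_pos: [0.659, -0.1153, -0.0105]
ee_rot: [3.13, 0.271, 0.0]
wrist_force: [-0.5, -0.0, -1.2]
opening: 0.294
```

```bash
python3 shot.py w9
python3 - <<'E'
from wst import *
print(telemetry.observe()["wrist_force"])
s=optics.read_camera("scene");cv2.imwrite("pics/s9c.png",cv2.resize(s[210:320,220:360],None,fx=5,fy=5,interpolation=cv2.INTER_CUBIC))
E
```

```text
7.925 [ 0.65896898 -0.11534643 -0.0104947 ] [3.12977645e+00 2.71228084e-01 2.66055489e-04] 0.2940377783528002
[ 1.09372368  0.29967465 -2.04702403]
```

View pics/s9c.png

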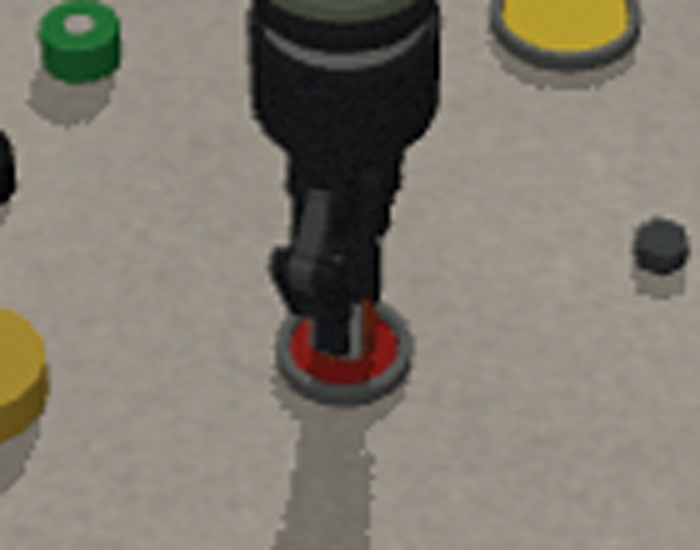

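Emit:
carry_out([
  [1, [0, 0, -0.0015], [0, 0, 0]],
  [1, [0, 0, 0], [0, 0, 0]],
  [1, [0, 0, 0], [0, 0, 0]],
])

```text
t: 8.4
ee_pos: [0.6588, -0.1153, -0.0122]
ee_rot: [-3.13, -0.271, 0.0]
wrist_force: [0.1, 0.9, -0.5]
opening: 0.293
```

Emit:
carry_out([
  [1, [0, 0, -0.001], [0, 0, 0]],
  [1, [0, 0, 0], [0, 0, 0]],
  [1, [0, 0, 0], [0, 0, 0]],
])

```text
t: 8.78
ee_pos: [0.6589, -0.1154, -0.0131]
ee_rot: [-3.13, -0.271, 0.0]
wrist_force: [-0.1, 1.0, -1.3]
opening: 0.297
```

Emit:
carry_out([
  [1, [0, 0, -0.001], [0, 0, 0]],
  [1, [0, 0, 0], [0, 0, 0]],
  [1, [0, 0, 0], [0, 0, 0]],
])

```text
t: 9.15
ee_pos: [0.659, -0.1154, -0.0141]
ee_rot: [3.13, 0.271, 0.0]
wrist_force: [-0.2, -0.5, -0.4]
opening: 0.295
```

Emit:
carry_out([
  [1, [0, 0, -0.001], [0, 0, 0]],
  [1, [0, 0, 0], [0, 0, 0]],
  [1, [0, 0, 0], [0, 0, 0]],
])

```text
t: 9.52
ee_pos: [0.659, -0.1154, -0.0141]
ee_rot: [3.13, 0.271, 0.0]
wrist_force: [-2.5, 0.1, 5.1]
opening: 0.292
```

Emit:
carry_out([
  [1, [0, 0, -0.001], [0, 0, 0]],
  [1, [0, 0, 0], [0, 0, 0]],
  [1, [0, 0, 0], [0, 0, 0]],
])

```text
t: 9.9
ee_pos: [0.6591, -0.1154, -0.0142]
ee_rot: [3.13, 0.271, -0.0]
wrist_force: [-4.9, 0.9, 10.6]
opening: 0.291
```

Contact at -0.0141, as predicted. I'll relieve the force, release, and rise.

Emit:
carry_out([
  [1, [0, 0, 0.0017], [0, 0, 0]],
  [0.3, [0, 0, 0], [0, 0, 0]],
  [-0.1, [0, 0, 0], [0, 0, 0]],
  [-1, [0, 0, 0], [0, 0, 0]],
  [-1, [0, 0, 0], [0, 0, 0]],
])

```text
t: 10.52
ee_pos: [0.6588, -0.1153, -0.0146]
ee_rot: [-3.13, -0.271, 0.0]
wrist_force: [0.8, -0.3, 0.0]
opening: 0.948
```

Emit:
carry_out([
  [-1, [0, 0, 0.02], [0, 0, 0]],
  [-1, [0, 0, 0.05], [0, 0, 0]],
  [-1, [0, 0, 0.05], [0, 0, 0]],
  [-1, [0, 0, 0.02], [0, 0, 0]],
  [-1, [0, 0, 0], [0, 0, 0]],
])

```text
t: 11.15
ee_pos: [0.6606, -0.1158, 0.1286]
ee_rot: [3.128, 0.271, 0.008]
wrist_force: [0.4, 0.2, 0.4]
opening: 0.999
```

```bash
python3 shot.py w10
```

```text
11.15 [ 0.66055502 -0.11583552  0.12861597] [3.12783656 0.27102778 0.00777641] 0.998809947653657
```

View pics/w10.png

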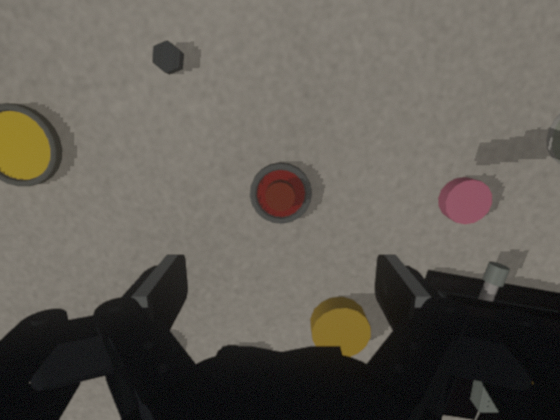

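Copper lies centred in the red nest at (280,193). Back to the stack for the brass.

Emit:
carry_out([
  [-1, [-0.0256, -0.0484, 0], [0, 0, 0]],
  [-1, [-0.0256, -0.0484, 0], [0, 0, 0]],
  [-1, [-0.0256, -0.0484, 0], [0, 0, 0]],
  [-1, [-0.0256, -0.0484, 0], [0, 0, 0]],
  [-1, [-0.0256, -0.0484, 0], [0, 0, 0]],
])

```text
t: 11.82
ee_pos: [0.5282, -0.3572, 0.122]
ee_rot: [-3.125, -0.271, 0.006]
wrist_force: [0.4, -0.5, 0.5]
opening: 0.997
```

Emit:
carry_out([
  [-1, [0, 0, -0.04], [0, 0, 0]],
  [-1, [0, 0, 0], [0, 0, 0]],
  [-1, [0, 0, 0], [0, 0, 0]],
])

```text
t: 12.2
ee_pos: [0.5304, -0.3561, 0.0843]
ee_rot: [-3.127, -0.272, 0.003]
wrist_force: [0.8, -0.3, 0.4]
opening: 0.998
```

```bash
python3 shot.py w11
python3 - <<'E'
from wst import *
im,K=load("w11");hsv=cv2.cvtColor(im,cv2.COLOR_BGR2HSV)
c=pick(im,(12,110,50),(35,255,255),(281,220));print("brass",c[0],c[1],circ(K,c[2],.077))
m=((hsv[...,2]>80)).astype(np.uint8)*255; roi=np.zeros_like(m);roi[140:300,225:340]=255;m&=roi
m=cv2.morphologyEx(m,cv2.MORPH_OPEN,np.ones((11,11),np.uint8))
k=max(cv2.findContours(m,cv2.RETR_EXTERNAL,cv2.CHAIN_APPROX_NONE)[0],key=cv2.contourArea)[:,0,:]
print("steel",cv2.minAreaRect(toplane(K,k,.061)[:,:2].astype(np.float32)))
E
```

```text
12.2 [ 0.53042039 -0.35611824  0.08432184] [-3.12748851 -0.27221228  0.00313467] 0.9977846343124226
brass 3958 [284.46134411 227.6414856 ] (array([ 0.5321, -0.3574]), 0.0445)
steel ((0.5306147933006287, -0.3576888144016266), (0.07623182982206345, 0.050279706716537476), 10.024225234985352)
```

View pics/w11.png

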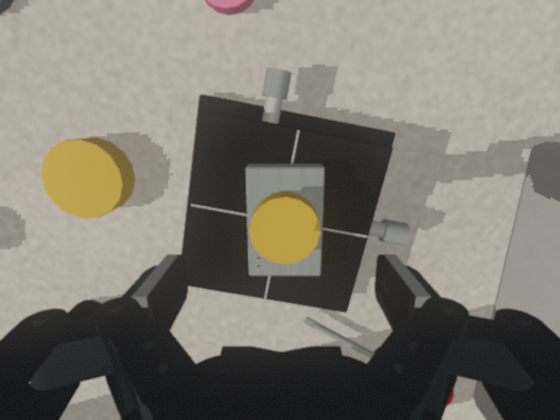

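Brass measures 44.5 mm at (0.532,-0.3574). Steel is 76.2x50.3 at (0.5306,-0.3577), turned 10°. Descending on the brass.

Emit:
carry_out([
  [-1, [0.001, -0.0005, -0.03], [0, 0, 0]],
  [-1, [0, 0, -0.0195], [0, 0, 0]],
  [-1, [0, 0, 0], [0, 0, 0]],
  [-1, [0, 0, 0], [0, 0, 0]],
])

```text
t: 12.75
ee_pos: [0.5326, -0.3581, 0.037]
ee_rot: [3.129, 0.272, 0.002]
wrist_force: [-0.1, -0.6, 1.2]
opening: 1.0
```

Emit:
carry_out([
  [-0.2, [0, 0, 0], [0, 0, 0]],
  [0.2, [0, 0, 0], [0, 0, 0]],
  [1, [0, 0, 0], [0, 0, 0]],
  [1, [0, 0, 0], [0, 0, 0]],
  [1, [0, 0, 0], [0, 0, 0]],
], squeeze=40)

```text
t: 13.38
ee_pos: [0.5325, -0.3584, 0.0373]
ee_rot: [3.129, 0.271, 0.002]
wrist_force: [-0.5, 0.9, 5.8]
opening: 0.491
```

```bash
python3 shot.py w12
python3 - <<'E'
from wst import *
print(telemetry.observe()["wrist_force"])
s=optics.read_camera("scene");cv2.imwrite("pics/s12c.png",cv2.resize(s[250:390,100:260],None,fx=5,fy=4.2,interpolation=cv2.INTER_CUBIC))
E
```

```text
13.375 [ 0.53249447 -0.35835606  0.03725992] [3.12870942e+00 2.70946922e-01 1.87593045e-03] 0.49128453975680264
[-0.76035145  1.30199414  6.50585297]
```

View pics/w12.png

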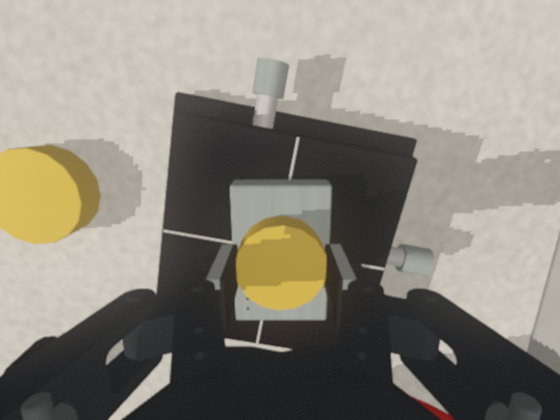

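View pics/s12c.png

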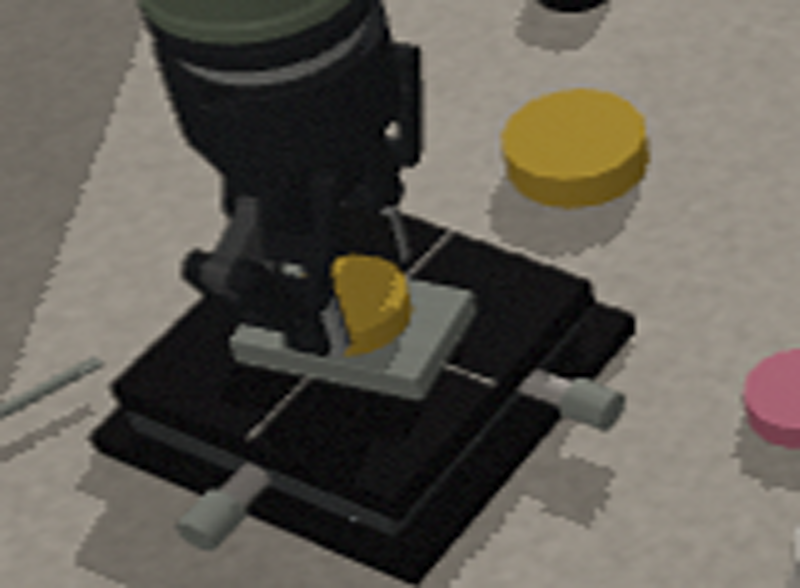

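Run:
```python
from wst import *
im,K=load("w12"); S=cam("scene");p=np.load("pics/w12.npy")
for a in((332,246),(336,246)):
  for b in((168,333.8),(166.5,334)):
    X,e=tri((K,np.array(a)),(S,np.array(b)));print(X.round(4),e,"tool:",(R.from_rotvec(p[3:]).as_matrix().T@(X-p[:3])).round(4))
cv2.imwrite("pics/w12c.png",cv2.resize(im[220:340,200:360],None,fx=5,fy=5,interpolation=cv2.INTER_CUBIC))
s=optics.read_camera("scene");cv2.imwrite("pics/s12d.png",cv2.resize(s[290:350,130:200],None,fx=9,fy=9,interpolation=cv2.INTER_CUBIC))
```

```text
[ 0.5436 -0.381   0.0679] [array([-0.2, -1.7]), array([-0.4, -0.2])] tool: [ 0.0071  0.0242 -0.0307]
[ 0.5419 -0.3817  0.0665] [array([0.1, 0.7]), array([0.2, 0.1])] tool: [ 0.0053  0.0246 -0.0292]
[ 0.545  -0.3822  0.0703] [array([-0.2, -1.8]), array([-0.4, -0.2])] tool: [ 0.0082  0.0257 -0.033 ]
[ 0.5432 -0.383   0.0689] [array([0.1, 0.6]), array([0.1, 0.1])] tool: [ 0.0064  0.0261 -0.0316]
```

View pics/s12d.png

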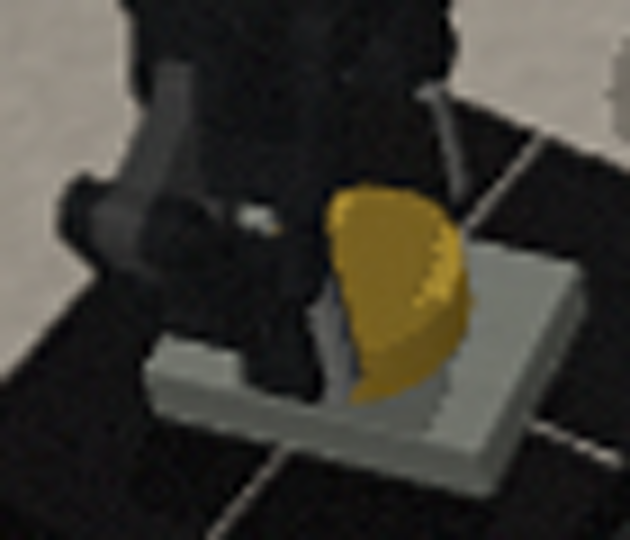

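View pics/w12c.png

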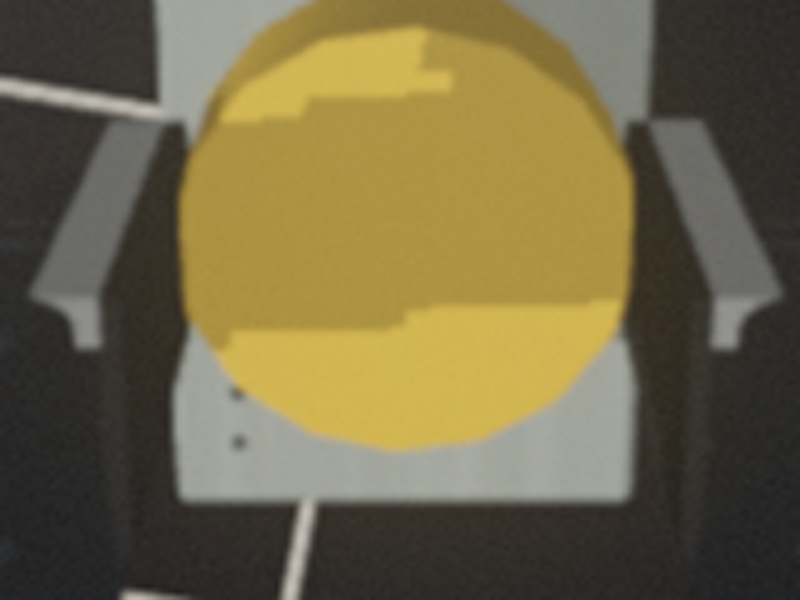

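Brass is gripped, tips about 7 mm above its underside (bottom = TCP z + 0.0237). Lift and carry to the yellow nest.

Emit:
carry_out([
  [1, [0, 0, 0.01], [0, 0, 0]],
  [1, [0, 0, 0.03], [0, 0, 0]],
  [1, [0, 0, 0.03], [0, 0, 0]],
  [1, [0.013, 0.049, 0], [0, 0, 0]],
  [1, [0.013, 0.049, 0], [0, 0, 0]],
])

```text
t: 14.15
ee_pos: [0.5578, -0.2593, 0.1063]
ee_rot: [-3.13, -0.268, -0.0]
wrist_force: [0.9, 0.8, -3.8]
opening: 0.491
```

Run:
```python
from h import *
s=optics.read_camera("scene");cv2.imwrite("pics/s13c.png",cv2.resize(s[200:390,80:300],None,fx=3.6,fy=3.1,interpolation=cv2.INTER_CUBIC))
```

```text
(no output)
```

View pics/s13c.png

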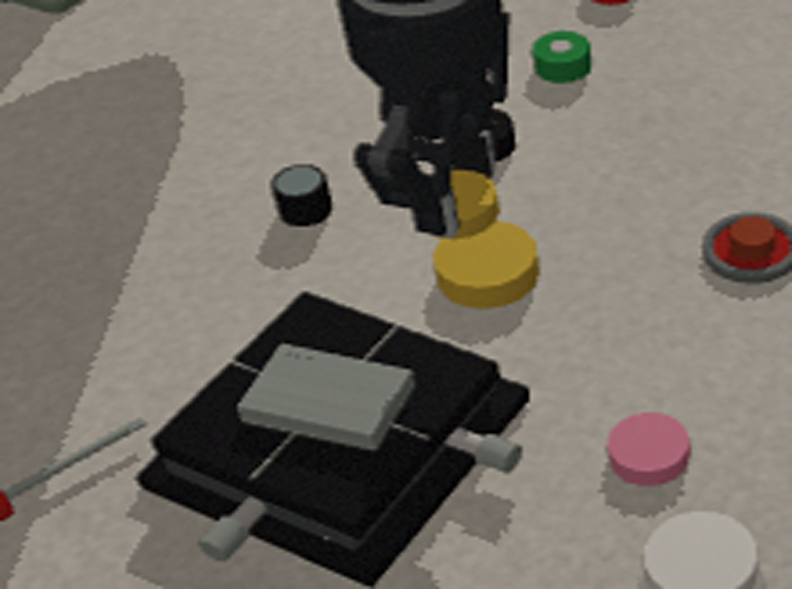

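Brass is in the gripper and the steel stayed on the stage. Continuing.

Emit:
carry_out([
  [1, [0.013, 0.049, 0], [0, 0, 0]],
  [1, [0.013, 0.049, 0], [0, 0, 0]],
  [1, [0.013, 0.049, 0], [0, 0, 0]],
  [1, [0.013, 0.049, 0], [0, 0, 0]],
  [1, [0.013, 0.049, 0], [0, 0, 0]],
])

```text
t: 14.82
ee_pos: [0.6225, -0.0134, 0.1055]
ee_rot: [-3.13, -0.271, 0.002]
wrist_force: [0.8, -1.3, -1.4]
opening: 0.491
```

Emit:
carry_out([
  [1, [0.013, 0.049, 0], [0, 0, 0]],
  [1, [0.013, 0.049, 0], [0, 0, 0]],
  [1, [0.0125, 0.049, 0], [0, 0, 0]],
  [1, [0, 0, -0.03], [0, 0, 0]],
  [1, [0, 0, 0], [0, 0, 0]],
])

```text
t: 15.45
ee_pos: [0.6576, 0.1325, 0.072]
ee_rot: [3.129, 0.273, -0.014]
wrist_force: [-0.5, 0.3, -2.5]
opening: 0.483
```

Emit:
carry_out([
  [1, [0, 0, 0], [0, 0, 0]],
])

```text
t: 15.58
ee_pos: [0.6611, 0.1314, 0.076]
ee_rot: [3.13, 0.27, -0.001]
wrist_force: [0.8, 0.3, -1.8]
opening: 0.49
```

```bash
python3 shot.py w14
python3 - <<'E'
from wst import *
im,K=load("w14");hsv=cv2.cvtColor(im,cv2.COLOR_BGR2HSV)
for b in blobs(im,(12,110,50),(35,255,255),100)[:4]: print(b[0],b[1],circ(K,b[2],.006))
E
```

```text
15.575 [0.66114541 0.13141944 0.07599822] [ 3.12982143e+00  2.69846679e-01 -1.42492771e-03] 0.4901963204417687
10329 [280.79271953 239.98964082] (array([0.6286, 0.1288]), 0.1134)
3619 [211.74744405  14.67919315] (array([0.8019, 0.2052]), 0.0839)
158 [ 1.96835443 36.05696203] (array([0.7484, 0.3581]), 0.0327)
```

View pics/w14.png

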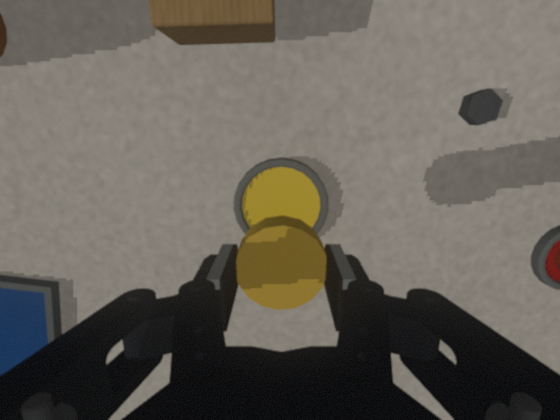

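Run:
```python
from wst import *
im,K=load("w14");p=np.load("pics/w14.npy");Rm=R.from_rotvec(p[3:]).as_matrix()
hsv=cv2.cvtColor(im,cv2.COLOR_BGR2HSV)
m=cv2.inRange(hsv,(12,110,90),(35,255,255)); m[215:]=0; m[:150]=0;m[:,:230]=0;m[:,330:]=0
h=cv2.convexHull(np.argwhere(m)[:,::-1].astype(np.int32))[:,0];h=h[h[:,1]<210]
P=toplane(K,h,.006)[:,:2];A=np.c_[2*P,np.ones(len(P))];s=np.linalg.lstsq(A,(P**2).sum(1),rcond=None)[0];print("floor",s[:2],2*np.sqrt(s[2]+s[0]**2+s[1]**2))
X=toplane(K,[(281.5,158)],.010)[0];print("rim top->centre",X-Rm@[.038,0,0])
print("brass in hand",toplane(K,[(281.5,266)],p[2]+.0397), p[:3])
```

```text
floor [0.65984515 0.1319557 ] 0.06282439801326237
rim top->centre [0.66024919 0.13139318 0.01003487]
brass in hand [[0.66115034 0.13178001 0.11569822]] [0.66114541 0.13141944 0.07599822]
```

Brass sits within about 1 mm of the yellow nest's centre. Lowering.

Emit:
carry_out([
  [1, [0, 0, -0.04], [0, 0, 0]],
  [1, [0, 0, -0.035], [0, 0, 0]],
  [1, [0, 0, -0.014], [0, 0, 0]],
  [1, [0, 0, 0], [0, 0, 0]],
  [1, [0, 0, 0], [0, 0, 0]],
])

```text
t: 16.25
ee_pos: [0.6635, 0.1321, -0.0106]
ee_rot: [3.13, 0.271, 0.006]
wrist_force: [-0.7, 0.2, -2.2]
opening: 0.493
```

Emit:
carry_out([
  [1, [0, 0, -0.0025], [0, 0, 0]],
  [1, [0, 0, 0], [0, 0, 0]],
  [1, [0, 0, 0], [0, 0, 0]],
])

```text
t: 16.62
ee_pos: [0.6616, 0.1322, -0.015]
ee_rot: [-3.13, -0.271, -0.001]
wrist_force: [0.5, 0.4, -2.5]
opening: 0.488
```

Emit:
carry_out([
  [1, [0, 0, -0.0015], [0, 0, 0]],
  [1, [0, 0, 0], [0, 0, 0]],
  [1, [0, 0, 0], [0, 0, 0]],
])

```text
t: 17.0
ee_pos: [0.6613, 0.1322, -0.0171]
ee_rot: [3.13, 0.271, -0.0]
wrist_force: [0.8, 0.4, -2.5]
opening: 0.492
```

Emit:
carry_out([
  [1, [0, 0, -0.001], [0, 0, 0]],
  [1, [0, 0, 0], [0, 0, 0]],
  [1, [0, 0, 0], [0, 0, 0]],
])

```text
t: 17.38
ee_pos: [0.6615, 0.1322, -0.0177]
ee_rot: [3.13, 0.271, 0.0]
wrist_force: [-1.6, 0.1, 0.3]
opening: 0.489
```

Emit:
carry_out([
  [1, [0, 0, -0.001], [0, 0, 0]],
  [1, [0, 0, 0], [0, 0, 0]],
  [1, [0, 0, 0], [0, 0, 0]],
])

```text
t: 17.75
ee_pos: [0.6616, 0.1321, -0.0177]
ee_rot: [3.13, 0.271, 0.0]
wrist_force: [-2.2, -0.6, 4.3]
opening: 0.489
```

Contact on the floor at -0.0177, as predicted. Release and rise, then look.

Emit:
carry_out([
  [1, [0, 0, 0.001], [0, 0, 0]],
  [0, [0, 0, 0], [0, 0, 0]],
  [-0.4, [0, 0, 0], [0, 0, 0]],
  [-1, [0, 0, 0], [0, 0, 0]],
  [-1, [0, 0, 0], [0, 0, 0]],
])

```text
t: 18.38
ee_pos: [0.6615, 0.1321, -0.0179]
ee_rot: [-3.13, -0.271, -0.0]
wrist_force: [-0.1, 0.5, -0.2]
opening: 0.996
```

Emit:
carry_out([
  [-1, [0, 0, 0.02], [0, 0, 0]],
  [-1, [0, 0, 0.05], [0, 0, 0]],
  [-1, [0, 0, 0.05], [0, 0, 0]],
  [-1, [0, 0, 0.02], [0, 0, 0]],
  [-1, [0, 0, 0], [0, 0, 0]],
])

```text
t: 19.0
ee_pos: [0.6631, 0.1323, 0.1252]
ee_rot: [3.13, 0.271, 0.008]
wrist_force: [-0.0, 0.1, -0.7]
opening: 1.003
```

```bash
python3 shot.py w15
```

```text
19.0 [0.66311065 0.13229995 0.12516019] [3.12980399 0.27111235 0.00840066] 1.002521658477737
```

View pics/w15.png

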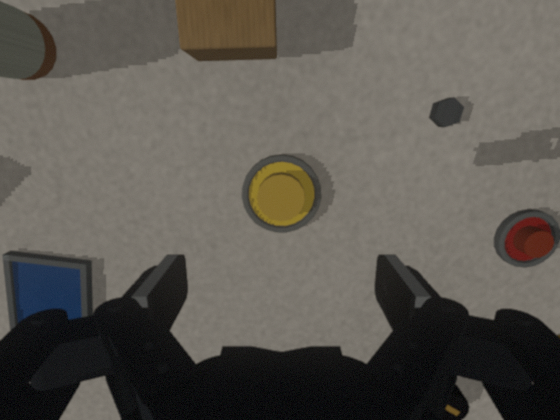

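Brass lies centred in the yellow nest at (281,195). Back for the steel.

Emit:
carry_out([
  [-1, [-0.0131, -0.049, 0], [0, 0, 0]],
  [-1, [-0.0131, -0.049, 0], [0, 0, 0]],
  [-1, [-0.0131, -0.049, 0], [0, 0, 0]],
  [-1, [-0.0131, -0.049, 0], [0, 0, 0]],
  [-1, [-0.0131, -0.049, 0], [0, 0, 0]],
])

```text
t: 19.68
ee_pos: [0.593, -0.1136, 0.1187]
ee_rot: [-3.127, -0.271, 0.009]
wrist_force: [1.1, -0.2, 1.0]
opening: 0.995
```

Emit:
carry_out([
  [-1, [-0.0131, -0.049, 0], [0, 0, 0]],
  [-1, [-0.0131, -0.049, 0], [0, 0, 0]],
  [-1, [-0.0131, -0.049, 0], [0, 0, 0]],
  [-1, [-0.0131, -0.049, 0], [0, 0, 0]],
  [-1, [-0.0131, -0.049, 0], [0, 0, 0]],
])

```text
t: 20.3
ee_pos: [0.528, -0.3578, 0.1185]
ee_rot: [-3.125, -0.27, 0.006]
wrist_force: [-0.4, -0.4, -0.7]
opening: 1.002
```

Emit:
carry_out([
  [-1, [0, 0, -0.04], [0, 0, 0]],
  [-1, [0, 0, 0], [0, 0, 0]],
  [-1, [0, 0, 0], [0, 0, 0]],
])

```text
t: 20.68
ee_pos: [0.5298, -0.3566, 0.0808]
ee_rot: [-3.127, -0.272, 0.003]
wrist_force: [0.2, 0.2, 0.9]
opening: 1.002
```

```bash
python3 shot.py w16
python3 - <<'E'
from wst import *
im,K=load("w16");hsv=cv2.cvtColor(im,cv2.COLOR_BGR2HSV)
m=((hsv[...,2]>80)).astype(np.uint8)*255; roi=np.zeros_like(m);roi[140:300,225:340]=255;m&=roi
m=cv2.morphologyEx(m,cv2.MORPH_OPEN,np.ones((11,11),np.uint8))
k=max(cv2.findContours(m,cv2.RETR_EXTERNAL,cv2.CHAIN_APPROX_NONE)[0],key=cv2.contourArea)[:,0,:]
print("steel",cv2.minAreaRect(toplane(K,k,.061)[:,:2].astype(np.float32)))
E
```

```text
20.675 [ 0.52976877 -0.35661398  0.08077504] [-3.12743688 -0.27201613  0.00329569] 1.0021652789703623
steel ((0.5303415060043335, -0.35777950286865234), (0.07636930048465729, 0.050279438495635986), 9.993204116821289)
```

View pics/w16.png

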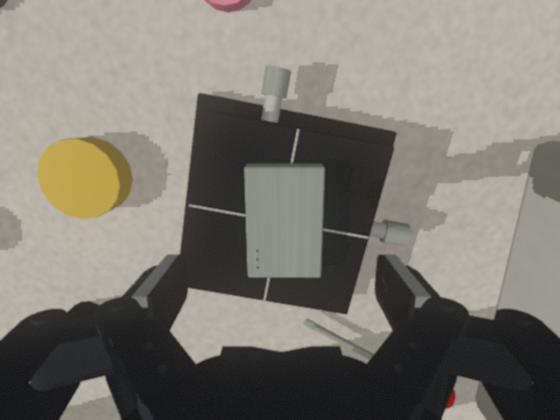

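Emit:
carry_out([
  [-1, [0.0003, 0, -0.035], [0, 0, 0.002]],
  [-1, [0, 0, -0.028], [0, 0, 0]],
  [-1, [0, 0, 0], [0, 0, 0]],
  [-1, [0, 0, 0], [0, 0, 0]],
])

```text
t: 21.22
ee_pos: [0.5322, -0.3585, 0.0211]
ee_rot: [3.127, 0.275, 0.004]
wrist_force: [0.5, 0.2, 0.2]
opening: 1.003
```

```bash
python3 shot.py w17
python3 - <<'E'
from wst import *
s=optics.read_camera("scene");cv2.imwrite("pics/s17c.png",cv2.resize(s[250:390,100:260],None,fx=5,fy=4.2,interpolation=cv2.INTER_CUBIC))
E
```

```text
21.225 [ 0.53217426 -0.35845266  0.02114102] [3.12709821 0.27540288 0.00350907] 1.0030384078247017
```

View pics/s17c.png

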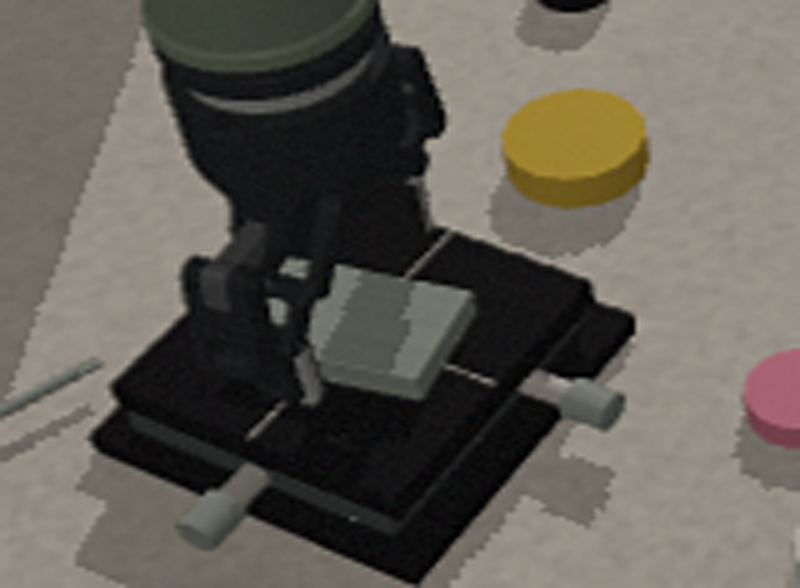

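Emit:
carry_out([
  [-0.5, [0, 0, 0], [0, 0, 0]],
  [0, [0, 0, 0], [0, 0, 0]],
  [1, [0, 0, 0], [0, 0, 0]],
  [1, [0, 0, 0], [0, 0, 0]],
  [1, [0, 0, 0], [0, 0, 0]],
], squeeze=60)

```text
t: 21.95
ee_pos: [0.5314, -0.3587, 0.0203]
ee_rot: [3.128, 0.274, 0.002]
wrist_force: [-0.5, -0.1, 6.3]
opening: 0.563
```

```bash
python3 shot.py w18
python3 - <<'E'
from wst import *
s=optics.read_camera("scene");cv2.imwrite("pics/s18c.png",cv2.resize(s[290:350,130:210],None,fx=9,fy=9,interpolation=cv2.INTER_CUBIC))
E
```

```text
21.95 [ 0.53141405 -0.35869157  0.02033102] [3.12789222e+00 2.74001859e-01 2.17760809e-03] 0.5630531617698742
```

View pics/s18c.png

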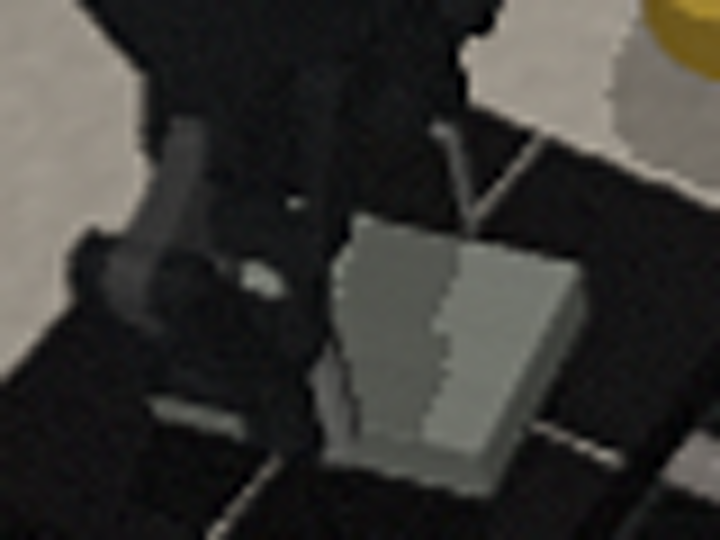

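View pics/w18.png

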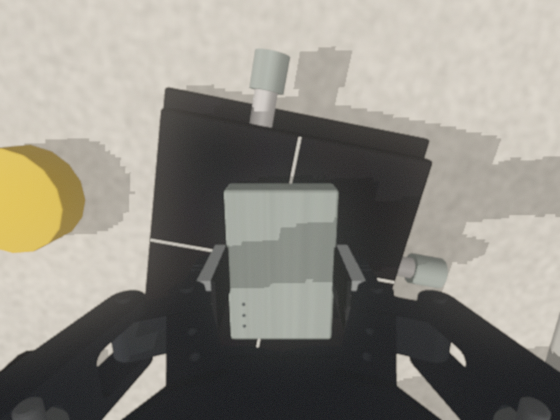

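Steel gripped centrally (bottom = TCP z + 0.0247). Lift, then carry along y to the blue tray, turning about -0.13 rad on the way.

Emit:
carry_out([
  [1, [0, 0, 0.005], [0, 0, 0]],
  [1, [0, 0, 0.02], [0, 0, 0]],
  [1, [0, 0, 0.03], [0, 0, 0]],
  [1, [0, 0, 0.03], [0, 0, 0]],
  [1, [-0.002, 0.03, 0], [0, 0, -0.01]],
])

```text
t: 22.68
ee_pos: [0.5312, -0.3315, 0.109]
ee_rot: [3.124, 0.254, 0.01]
wrist_force: [0.2, 1.1, -4.3]
opening: 0.561
```

Emit:
carry_out([
  [1, [-0.002, 0.048, 0], [0, 0, -0.0095]],
  [1, [-0.002, 0.048, 0], [0, 0, -0.0095]],
  [1, [-0.002, 0.048, 0], [0, 0, -0.0095]],
  [1, [-0.002, 0.048, 0], [0, 0, -0.0095]],
  [1, [-0.002, 0.048, 0], [0, 0, -0.0095]],
])

```text
t: 23.3
ee_pos: [0.5182, -0.0861, 0.1046]
ee_rot: [-3.136, -0.183, -0.0]
wrist_force: [0.6, 0.9, -4.2]
opening: 0.565
```

Emit:
carry_out([
  [1, [-0.002, 0.048, 0], [0, 0, -0.0095]],
  [1, [-0.002, 0.048, 0], [0, 0, -0.0095]],
  [1, [-0.002, 0.048, 0], [0, 0, -0.0095]],
  [1, [-0.002, 0.048, 0], [0, 0, -0.0095]],
  [1, [-0.002, 0.048, 0], [0, 0, -0.0095]],
])

```text
t: 23.92
ee_pos: [0.5082, 0.1537, 0.1047]
ee_rot: [3.14, 0.109, 0.0]
wrist_force: [1.4, 0.5, -3.5]
opening: 0.564
```

Emit:
carry_out([
  [1, [-0.002, 0.048, 0], [0, 0, -0.0095]],
  [1, [-0.002, 0.048, 0], [0, 0, -0.0095]],
  [1, [-0.002, 0.048, 0], [0, 0, -0.0095]],
  [1, [-0.001, 0.048, 0], [0, 0, 0]],
  [1, [0, 0, 0], [0, 0, 0]],
])

```text
t: 24.55
ee_pos: [0.5009, 0.3476, 0.1047]
ee_rot: [-3.139, -0.072, -0.001]
wrist_force: [0.1, -0.8, -3.4]
opening: 0.559
```

```bash
python3 shot.py w19
```

```text
24.55 [0.5008852  0.34762696 0.10468586] [-3.13921696e+00 -7.20449087e-02 -8.31062048e-04] 0.5593367391630623
```

View pics/w19.png

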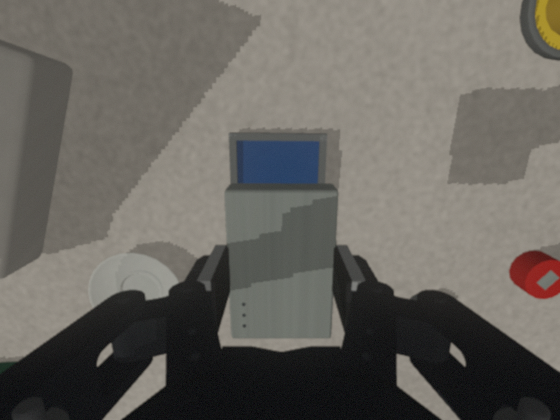

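Run:
```python
from wst import *
im,K=load("w19");p=np.load("pics/w19.npy");Rm=R.from_rotvec(p[3:]).as_matrix()
cv2.imwrite("pics/w19c.png",cv2.resize(im[115:205,210:350],None,fx=5.5,fy=5.5,interpolation=cv2.INTER_CUBIC))
m=cv2.inRange(cv2.cvtColor(im,cv2.COLOR_BGR2HSV),(100,110,40),(125,255,255));m[183:]=0;m[:125]=0;m[:,:225]=0;m[:,335:]=0
ys,xs=np.nonzero(m);print(xs.min(),xs.max(),ys.min(),ys.max())
# top edge fit, left/right edges
top=np.array([(x,ys[xs==x].min()) for x in range(248,314)]);L=np.array([(xs[ys==y].min(),y) for y in range(146,180)]);Rr=np.array([(xs[ys==y].max(),y) for y in range(146,180)])
for n,e in(("top",top),("L",L),("R",Rr)):
    for z in(.006,.010):
        P=toplane(K,e,z)[:,:2]; v=cv2.fitLine(P.astype(np.float32),cv2.DIST_HUBER,0,1e-5,1e-5).ravel(); q=Rm.T[:2,:2]@(P.mean(0)-p[:2]); print(n,z,"dir deg",np.degrees(np.arctan2(v[1],v[0])).round(2),"mean tool",q.round(4))
```

```text
238 318 141 182
top 0.006 dir deg -87.33 mean tool [ 0.0467 -0.001 ]
top 0.01 dir deg -87.33 mean tool [ 0.047 -0.001]
L 0.006 dir deg -1.96 mean tool [ 0.0291 -0.0362]
L 0.01 dir deg -1.96 mean tool [ 0.0297 -0.0356]
R 0.006 dir deg 4.41 mean tool [0.0292 0.0304]
R 0.01 dir deg 4.41 mean tool [0.0297 0.03  ]
```

View pics/w19c.png

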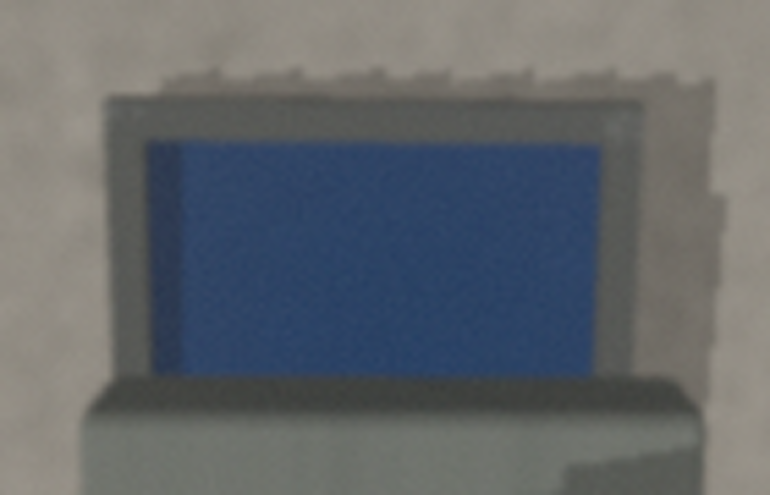

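Emit:
carry_out([
  [1, [0.001, 0.002, -0.03], [0, 0, 0]],
  [1, [0, 0, -0.03], [0, 0, 0]],
  [1, [0, 0, 0], [0, 0, 0]],
  [1, [0, 0, 0], [0, 0, 0]],
])

```text
t: 25.1
ee_pos: [0.5035, 0.3457, 0.0452]
ee_rot: [-3.141, -0.063, -0.002]
wrist_force: [-0.2, 1.0, -3.4]
opening: 0.558
```

```bash
python3 shot.py w20
python3 - <<'E'
from wst import *
im,K=load("w20");p=np.load("pics/w20.npy");Rm=R.from_rotvec(p[3:]).as_matrix()
print("yaw",2*np.arctan2(p[4],p[3]))
hsv=cv2.cvtColor(im,cv2.COLOR_BGR2HSV)
m=cv2.inRange(hsv,(100,110,30),(125,255,255))
for b in blobs(im,(100,110,30),(125,255,255),100)[:3]: print(b[0],b[1],b[2].min(0),b[2].max(0))
s=optics.read_camera("scene");cv2.imwrite("pics/s20.png",cv2.resize(s[90:230,230:400],None,fx=4.5,fy=4.2,interpolation=cv2.INTER_CUBIC))
E
```

```text
25.1 [0.50353285 0.34570794 0.04519722] [-3.14056906e+00 -6.32738086e-02 -1.85402517e-03] 0.5577559263132396
yaw -6.242896271528596
3071 [274.52881797 167.17388473] [223 152] [324 187]
```

View pics/w20.png

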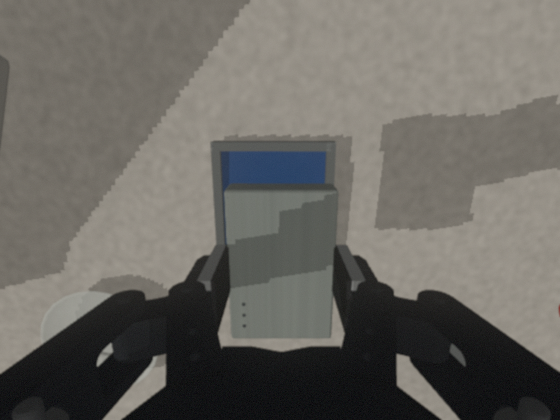

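View pics/s20.png

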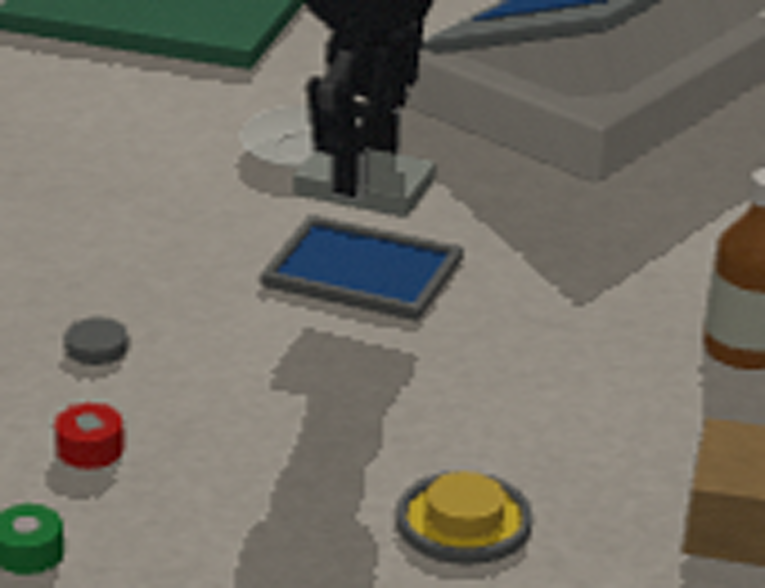

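Emit:
carry_out([
  [1, [-0.0015, 0.005, 0], [0, 0, 0.004]],
  [1, [0, 0, -0.03], [0, 0, 0]],
  [1, [0, 0, 0], [0, 0, 0]],
  [1, [0, 0, 0], [0, 0, 0]],
])

```text
t: 25.7
ee_pos: [0.5016, 0.3516, 0.0149]
ee_rot: [-3.14, -0.072, -0.001]
wrist_force: [-0.7, -1.1, -4.3]
opening: 0.555
```

```bash
python3 shot.py w21
```

```text
25.7 [0.50156159 0.35155567 0.01486886] [-3.14032525e+00 -7.15153984e-02 -1.29387623e-03] 0.5550824666248698
```

View pics/w21.png

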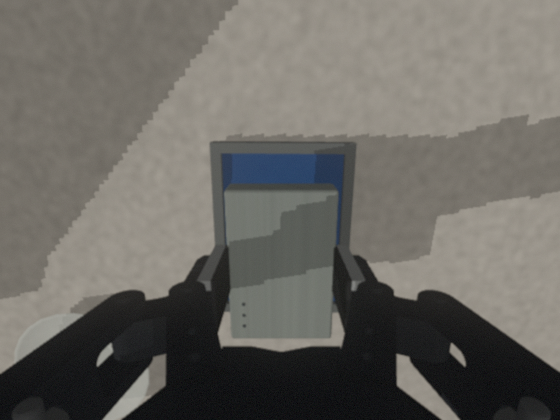

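Laterally centred now (tray rim 211..355, slab centre 281). Lowering.

Emit:
carry_out([
  [1, [0, 0, -0.02], [0, 0, 0]],
  [1, [0, 0, -0.009], [0, 0, 0]],
  [1, [0, 0, 0], [0, 0, 0]],
  [1, [0, 0, 0], [0, 0, 0]],
])

```text
t: 26.25
ee_pos: [0.5013, 0.3512, -0.015]
ee_rot: [-3.141, -0.071, 0.0]
wrist_force: [-0.0, 0.2, -3.1]
opening: 0.565
```

Emit:
carry_out([
  [1, [0, 0, -0.002], [0, 0, 0]],
  [1, [0, 0, 0], [0, 0, 0]],
  [1, [0, 0, 0], [0, 0, 0]],
])

```text
t: 26.62
ee_pos: [0.5013, 0.3512, -0.0167]
ee_rot: [-3.141, -0.071, -0.0]
wrist_force: [0.1, -0.3, -4.9]
opening: 0.561
```

Emit:
carry_out([
  [1, [0, 0, -0.0015], [0, 0, 0]],
  [1, [0, 0, 0], [0, 0, 0]],
  [1, [0, 0, 0], [0, 0, 0]],
])

```text
t: 27.0
ee_pos: [0.5012, 0.3511, -0.0185]
ee_rot: [3.141, 0.071, -0.0]
wrist_force: [0.1, 0.4, -3.9]
opening: 0.562
```

Emit:
carry_out([
  [1, [0, 0, -0.001], [0, 0, 0]],
  [1, [0, 0, 0], [0, 0, 0]],
  [1, [0, 0, 0], [0, 0, 0]],
])

```text
t: 27.38
ee_pos: [0.5012, 0.3512, -0.0186]
ee_rot: [3.141, 0.071, 0.0]
wrist_force: [-3.1, -1.7, 5.8]
opening: 0.565
```

Emit:
carry_out([
  [1, [0, 0, -0.001], [0, 0, 0]],
  [1, [0, 0, 0], [0, 0, 0]],
  [1, [0, 0, 0], [0, 0, 0]],
])

```text
t: 27.75
ee_pos: [0.5013, 0.3512, -0.0187]
ee_rot: [3.141, 0.072, -0.0]
wrist_force: [-5.5, -3.5, 9.4]
opening: 0.562
```

On the tray floor at the predicted height. Release and rise.

Emit:
carry_out([
  [1, [0, 0, 0.0015], [0, 0, 0]],
  [-0.2, [0, 0, 0], [0, 0, 0]],
  [-0.6, [0, 0, 0], [0, 0, 0]],
  [-1, [0, 0, 0], [0, 0, 0]],
  [-1, [0, 0, 0], [0, 0, 0]],
])

```text
t: 28.38
ee_pos: [0.5014, 0.3512, -0.0189]
ee_rot: [-3.141, -0.071, -0.001]
wrist_force: [0.1, 0.4, -0.3]
opening: 1.003
```

Emit:
carry_out([
  [-1, [0, 0, 0.02], [0, 0, 0]],
  [-1, [0, 0, 0.05], [0, 0, 0]],
  [-1, [0, 0, 0.05], [0, 0, 0]],
  [-1, [0, 0, 0.02], [0, 0, 0]],
  [-1, [0, 0, 0], [0, 0, 0]],
])

```text
t: 29.0
ee_pos: [0.5027, 0.3519, 0.1238]
ee_rot: [-3.139, -0.071, -0.007]
wrist_force: [0.7, 1.0, -0.7]
opening: 0.999
```

```bash
python3 shot.py w22
```

```text
29.0 [0.50269496 0.35193623 0.12382446] [-3.13851842 -0.07111865 -0.00733958] 0.9991985033406983
```

View pics/w22.png

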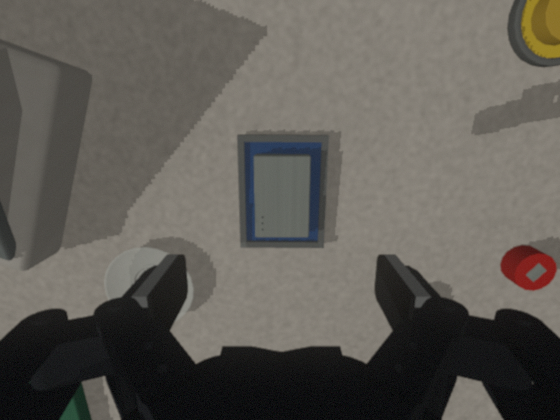

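Steel is inside the blue tray (slab 253–310 x 155–238, rim 238–328 x 133–247). Next I'll check its offset and move over the red puck.

Run:
```python
from wst import *
im,K=load("w22")
print("slab",toplane(K,[(281.5,196.5)],.022)[:, :2],"rim",toplane(K,[(238,133),(328,133),(323,247),(240,247)],.010)[:,:2].mean(0))
C=cam("top");print("grey disc",toplane(C,[(198,290)],.015)[:,:2])
b=min(blobs(im,(0,110,60),(9,255,255),50),key=lambda b:abs(b[1][0]-525)); print(b[0],b[1],circ(K,b[2],.022))
```

```text
slab [[0.50132619 0.35199672]] rim [0.50203695 0.35137106]
grey disc [[0.39025566 0.19527719]]
1630 [527.38343558 266.83435583] (array([0.4418, 0.1136]), 0.0513)
```

Emit:
carry_out([
  [-1, [-0.013, -0.05, 0], [0, 0, 0]],
  [-1, [-0.013, -0.05, 0], [0, 0, 0]],
  [-1, [-0.013, -0.05, 0], [0, 0, 0]],
  [-1, [-0.013, -0.05, 0], [0, 0, 0]],
  [-1, [-0.011, -0.048, -0.02], [0, 0, 0]],
])

```text
t: 29.68
ee_pos: [0.437, 0.1016, 0.0998]
ee_rot: [3.141, 0.072, -0.001]
wrist_force: [0.5, 0.2, 0.4]
opening: 1.0
```

Emit:
carry_out([
  [-1, [0, 0, -0.04], [0, 0, 0]],
  [-1, [0, 0, 0], [0, 0, 0]],
  [-1, [0, 0, 0], [0, 0, 0]],
])

```text
t: 30.05
ee_pos: [0.4378, 0.1035, 0.0607]
ee_rot: [-3.141, -0.072, 0.003]
wrist_force: [0.6, -0.5, 0.0]
opening: 0.997
```

```bash
python3 shot.py w23
python3 - <<'E'
from wst import *
im,K=load("w23")
for b in blobs(im,(0,110,60),(9,255,255),200)[:3]: print(b[0],b[1],circ(K,b[2],.022))
E
```

```text
30.05 [0.43775754 0.10346366 0.06072425] [-3.14070605e+00 -7.21624353e-02  2.65841079e-03] 0.9967661723284565
2130 [279.49530516 211.5286385 ] (array([0.4397, 0.105 ]), 0.0408)
```

View pics/w23.png

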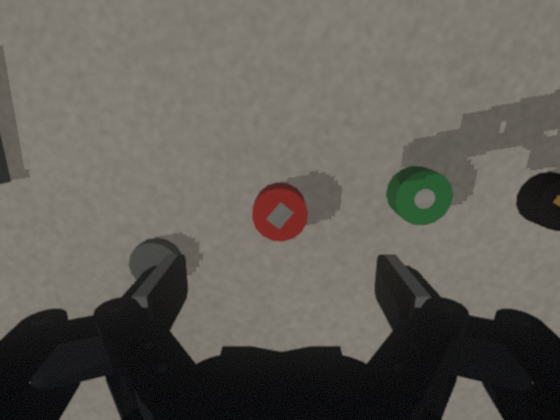

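Red puck reads 40.8 mm at (0.4395, 0.104), clear of its neighbours. Descending.

Emit:
carry_out([
  [-1, [0.001, 0.0005, -0.035], [0, 0, 0]],
  [-1, [0, 0, -0.035], [0, 0, 0]],
  [-1, [0, 0, -0.012], [0, 0, 0]],
  [-1, [0, 0, 0], [0, 0, 0]],
  [-1, [0, 0, 0], [0, 0, 0]],
], squeeze=30)

```text
t: 30.72
ee_pos: [0.441, 0.1039, -0.0194]
ee_rot: [-3.141, -0.072, -0.005]
wrist_force: [0.4, 0.3, -0.2]
opening: 1.002
```

Emit:
carry_out([
  [-0.3, [0, 0, 0], [0, 0, 0]],
  [0.1, [0, 0, 0], [0, 0, 0]],
  [1, [0, 0, 0], [0, 0, 0]],
  [1, [0, 0, 0], [0, 0, 0]],
  [1, [0, 0, 0], [0, 0, 0]],
])

```text
t: 31.35
ee_pos: [0.4397, 0.1036, -0.0202]
ee_rot: [3.141, 0.071, 0.001]
wrist_force: [-1.2, 0.2, 5.4]
opening: 0.451
```

```bash
python3 shot.py w24
```

```text
31.35 [ 0.43972852  0.10361137 -0.02015938] [3.14072847e+00 7.11598356e-02 1.22996213e-03] 0.45128221304772514
```

View pics/w24.png

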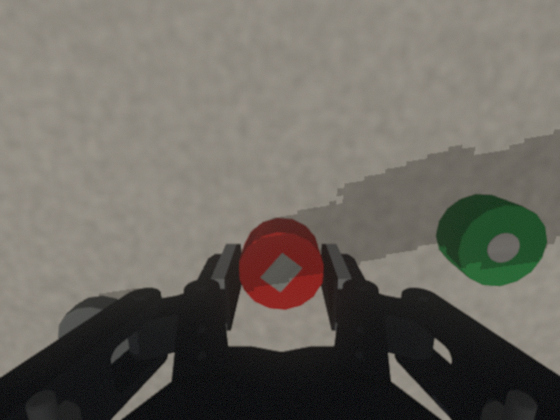

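Emit:
carry_out([
  [1, [0, 0, 0.01], [0, 0, 0]],
  [1, [0, 0, 0.04], [0, 0, 0]],
  [1, [0, 0, 0.045], [0, 0, 0]],
  [1, [0.006, -0.04, 0], [0, 0, 0]],
  [1, [0.008, -0.045, 0], [0, 0, 0]],
])

```text
t: 32.02
ee_pos: [0.4539, 0.0182, 0.0755]
ee_rot: [3.14, 0.075, 0.004]
wrist_force: [0.2, -0.3, -0.9]
opening: 0.447
```

Emit:
carry_out([
  [1, [0.008, -0.045, 0], [0, 0, 0]],
  [1, [0.008, -0.045, 0], [0, 0, 0]],
  [1, [0.008, -0.045, 0], [0, 0, 0]],
  [1, [0.008, -0.045, 0], [0, 0, 0]],
  [1, [0.008, -0.045, 0], [0, 0, 0]],
])

```text
t: 32.65
ee_pos: [0.4931, -0.2078, 0.0744]
ee_rot: [-3.141, -0.071, -0.0]
wrist_force: [0.5, 0.1, -0.7]
opening: 0.45
```

Emit:
carry_out([
  [1, [0, -0.02, 0], [0, 0, 0]],
  [1, [0, 0, 0], [0, 0, 0]],
  [1, [0, 0, 0], [0, 0, 0]],
])

```text
t: 33.02
ee_pos: [0.4925, -0.2247, 0.0737]
ee_rot: [-3.139, -0.072, 0.002]
wrist_force: [0.0, -0.3, -1.2]
opening: 0.449
```

```bash
python3 shot.py w25
python3 - <<'E'
from wst import *
im,K=load("w16")
cv2.imwrite("pics/w16c.png",cv2.resize(im[80:330,170:410],None,fx=2.4,fy=2.4,interpolation=cv2.INTER_CUBIC))
s=optics.read_camera("scene");cv2.imwrite("pics/s25.png",s)
E
```

```text
33.025 [ 0.49249327 -0.2246874   0.07371056] [-3.13918407e+00 -7.22421065e-02  1.86320365e-03] 0.4493161886904191
```

View pics/w25.png

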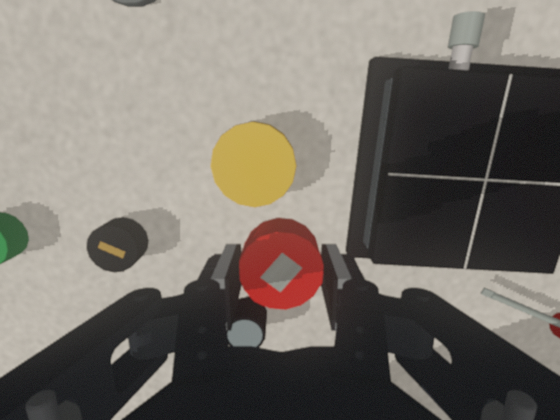

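View pics/s25.png

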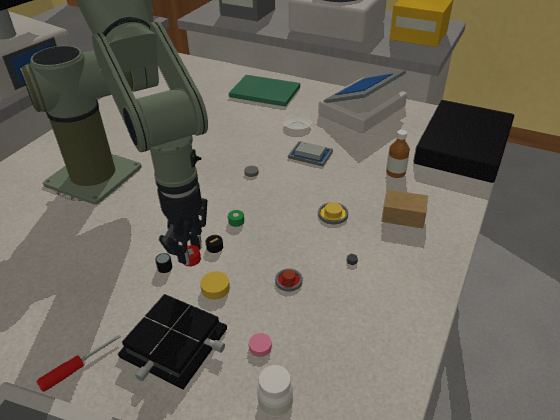

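The cross is clear at (486,180) in the wrist view and about (173,330) in the scene view. All three blocks are in their nests.

Run:
```python
from wst import *
im,K=load("w25");p=np.load("pics/w25.npy")
s=cv2.imread("pics/s25.png");S=cam("scene")
def cross(a,b):
    l=np.cross(np.cross([*a[0],1],[*a[1],1]),np.cross([*b[0],1],[*b[1],1]));return l[:2]/l[2]
c=cross([(390,175),(558,184)],[(510,76),(466,267)]);print(c,toplane(K,[c],.045))
cv2.imwrite("pics/sx.png",cv2.resize(s[290:390,110:240],None,fx=6,fy=6,interpolation=cv2.INTER_CUBIC))
t=optics.read_camera("top");cv2.imwrite("pics/tx.png",cv2.resize(t[160:260,370:490],None,fx=6,fy=6,interpolation=cv2.INTER_CUBIC))
# puck in hand
b=max([b for b in blobs(im,(0,110,60),(9,255,255),200)],key=lambda b:b[0]);print(b[0],b[1]); print(toplane(K,[(281.5,266)],p[2]+.0422),p[:3])
```

```text
[486.0088659 180.1433321] [[ 0.52596616 -0.35628347  0.045     ]]
5229 [280.54255116 263.42895391]
[[ 0.4937248  -0.22445995  0.11591056]] [ 0.49249327 -0.2246874   0.07371056]
```

View pics/sx.png

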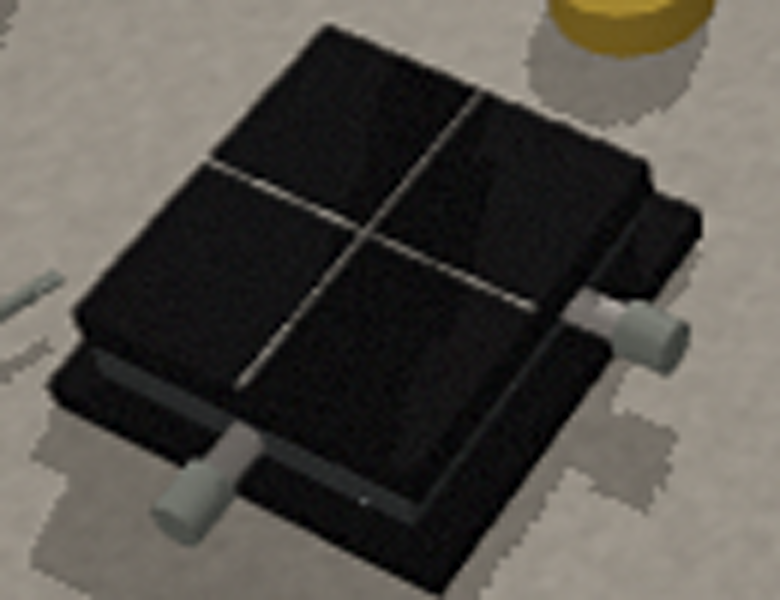

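View pics/tx.png

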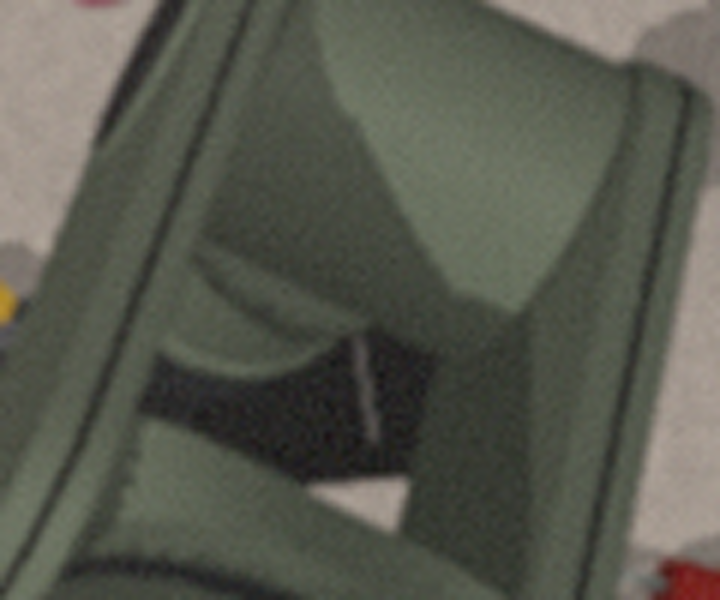

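Cross: wrist (0.526,-0.356), top (0.527,-0.358), scene (0.529,-0.3565), so I'll take (0.527,-0.357).

Emit:
carry_out([
  [1, [0.012, -0.044, 0], [0, 0, 0]],
  [1, [0.012, -0.044, 0], [0, 0, 0]],
  [1, [0.01, -0.044, 0], [0, 0, 0]],
  [1, [0, 0, -0.03], [0, 0, 0]],
  [1, [0, 0, 0], [0, 0, 0]],
])

```text
t: 33.8
ee_pos: [0.525, -0.3557, 0.0409]
ee_rot: [-3.135, -0.072, 0.009]
wrist_force: [0.0, -0.2, -1.0]
opening: 0.448
```

Emit:
carry_out([
  [1, [0, 0, 0], [0, 0, 0]],
  [1, [0, 0, 0], [0, 0, 0]],
])

```text
t: 34.05
ee_pos: [0.5281, -0.3581, 0.0455]
ee_rot: [3.139, 0.073, 0.002]
wrist_force: [-0.1, 0.2, -0.5]
opening: 0.45
```

```bash
python3 shot.py w26
```

```text
34.05 [ 0.52810752 -0.35812129  0.04551556] [3.13930871e+00 7.29660187e-02 2.44994987e-03] 0.4504293481934157
```

View pics/w26.png

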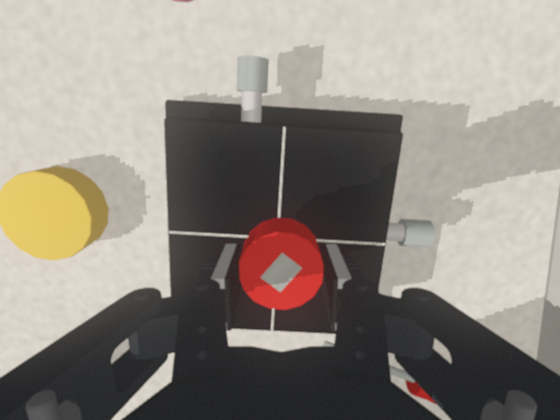

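Emit:
carry_out([
  [1, [-0.0005, 0.0005, -0.01], [0, 0, 0]],
  [1, [0, 0, -0.006], [0, 0, 0]],
  [1, [0, 0, 0], [0, 0, 0]],
  [1, [0, 0, 0], [0, 0, 0]],
])

```text
t: 34.6
ee_pos: [0.5266, -0.3579, 0.0279]
ee_rot: [-3.141, -0.071, 0.0]
wrist_force: [-0.2, -0.3, -1.7]
opening: 0.449
```

Emit:
carry_out([
  [1, [0, 0, -0.0025], [0, 0, 0]],
  [1, [0, 0, 0], [0, 0, 0]],
  [1, [0, 0, 0], [0, 0, 0]],
])

```text
t: 34.98
ee_pos: [0.5267, -0.3579, 0.0257]
ee_rot: [3.141, 0.071, 0.0]
wrist_force: [0.3, -0.6, -0.8]
opening: 0.449
```

Emit:
carry_out([
  [1, [0, 0, -0.001], [0, 0, 0]],
  [1, [0, 0, 0], [0, 0, 0]],
  [1, [0, 0, 0], [0, 0, 0]],
])

```text
t: 35.35
ee_pos: [0.5269, -0.358, 0.0249]
ee_rot: [3.14, 0.071, 0.001]
wrist_force: [-1.3, 1.6, 2.3]
opening: 0.448
```

Touching the stage at 0.0249, as predicted. Release and rise.

Emit:
carry_out([
  [0.3, [0, 0, 0], [0, 0, 0]],
  [0, [0, 0, 0], [0, 0, 0]],
  [-0.4, [0, 0, 0], [0, 0, 0]],
  [-1, [0, 0, 0], [0, 0, 0]],
  [-1, [0, 0, 0], [0, 0, 0]],
])

```text
t: 35.98
ee_pos: [0.5266, -0.3578, 0.0244]
ee_rot: [-3.141, -0.071, 0.0]
wrist_force: [-0.3, -0.3, -0.4]
opening: 0.996
```

Emit:
carry_out([
  [-1, [0, 0, 0.02], [0, 0, 0]],
  [-1, [0, 0, 0.05], [0, 0, 0]],
  [-1, [0, 0, 0.05], [0, 0, 0]],
  [-1, [0, 0, 0.02], [0, 0, 0]],
  [-1, [0, 0, 0], [0, 0, 0]],
])

```text
t: 36.6
ee_pos: [0.5279, -0.3589, 0.1675]
ee_rot: [3.137, 0.071, 0.006]
wrist_force: [-0.1, 0.7, -0.2]
opening: 0.999
```

```bash
python3 shot.py w27
python3 - <<'E'
from wst import *
im,K=load("w27")
b=min(blobs(im,(0,110,60),(9,255,255),200),key=lambda b:np.hypot(*(b[1]-(281,190))));print(b[0],b[1],circ(K,b[2],.067))
E
```

```text
36.6 [ 0.527869   -0.3588962   0.16747105] [3.13721339 0.07112278 0.00595364] 0.9990163755701937
1460 [279.10342466 196.30479452] (array([ 0.5263, -0.3576]), 0.0423)
```

View pics/w27.png

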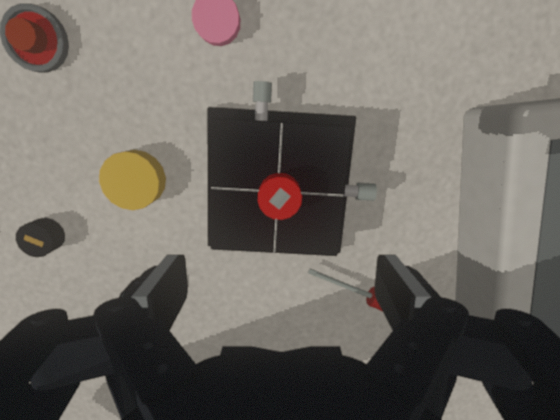

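Run:
```python
from wst import *
im,K=load("w27")
l=np.cross(np.cross([211,188,1],[345,195,1]),np.cross([281,124,1],[275,252,1]));c=l[:2]/l[2];print("cross",c,toplane(K,[c],.045))
s=optics.read_camera("scene");cv2.imwrite("pics/send.png",s)
s0=cv2.imread("pics/scene0.png");d=cv2.absdiff(s[205:255,195:255],s0[205:255,195:255]);print("green/black diff max",d.max(),d.mean())
print(telemetry.observe()["t"],telemetry.observe()["wrist_force"])
```

```text
cross [277.83633826 191.49145051] [[ 0.52618594 -0.35603372  0.045     ]]
green/black diff max 48 9.497555555555556
36.7 [-0.07964807 -0.10966264 -0.88011966]
```

View pics/send.png

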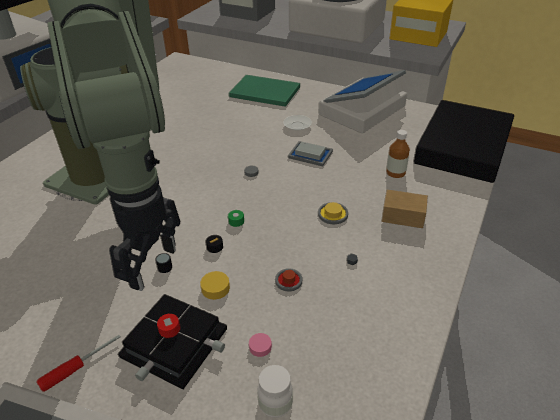

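The puck is within 2 mm of the cross. The blocks are in their nests, green (236,218) and black (214,244) stand where they started, and the gripper is clear. Handing in.

```bash
python3 -c "
from rig import ticket
print(ticket.close_job())"
```

```text
the job is handed in; nothing more can be done
None
```

I put the copper, brass and steel blocks into the red, yellow and blue nests in that order, stood the red specimen on the cleared stage, and handed the job in at about 37 s of the 109 s. No verdict is reported.

**Last checks:**
- **Blocks:** copper and brass look centred in their nests in the wrist pictures after release; I took no final offset in mm. The steel measured about 1 mm off the tray centre. Each one touched the nest floor within 0.3 mm of the predicted height before I released it.
- **Red specimen:** it stands upright about 1.6 mm from the crossed lines. The three camera readings of the cross differed by up to about 3 mm, well inside the 15 mm allowance.
- **Green and black specimens:** they stand at the same picture positions as at the start, judged by eye. A pixel difference of that area was too noisy to confirm it (mean about 9, maximum 48).

**What disagreed:** the fingertips are really about 25–30 mm behind the reported TCP. The first close on the copper therefore shut above it without touching anything. I measured the offset from two views and allowed for it in every later grasp.

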